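# Hand out a stack of sample boxes to their first stations

### The arm

A 7-joint arm with a two-finger parallel gripper is mounted at the origin on the work surface. World frame = base frame: x ahead of the robot, y to its left, z up, the work surface at z = 0. Lengths are in m, angles in rad, forces in N, time in s.
With the tool pointing down it reaches from about 0.425 to 0.95 m from the base axis. Payload 16.7 kg.
Tool frame: the origin (TCP) lies between the finger pads; the fingertips stand 19 mm ahead of it and the grasp point (between the pads) is the TCP (manip.tip_reach is the z of the fingertips in the tool frame, in m); z points along the fingers, y is the line along which they close (so a half turn about z gives the same grasp; the last joint's range is limited). The gripper opens to 94 mm and grips with 3 to 60 N. Pads are 16 mm wide; open, the fingers measure 119 mm over their backs; the gripper's body (75 mm by 177 mm) begins 78 mm behind the grasp point.
Start: joints at [-1.474, 0.426, 0.074, 1.606, -0.034, 1.111, -0.067], TCP at [0.164, 0.655, 0.224] pointing down, gripper open.
Joint ranges: [-2.85, 2.85], [-0.5, 2.14], [-1.23, 1.37], [0.21, 2.46], [-1.02, 4.16], [0.16, 2.05], [-2.73, 2.73]. Speed limits (rad/s): [1.89, 1.89, 2.39, 2.39, 3.01, 3.01, 3.01].

### API

Orientations are given as a unit quaternion [x, y, z, w].
In Python, from workcell import manip, vision gives the robot as it stands.
- The arm moves only by the tool step_arm, never from a script. Its argument "deltas" is a list of rows, each an object of numbers: "x", "y", "z": the shift along the tool's x, y, z in m; "wx", "wy", "wz": the turn, a rotation vector about the tool's x, y, z in degrees; "gripper": the opening, from -1 (shut) to 1 (fully open). A call has exactly 5 rows; each row shifts and turns the commanded pose from where the row before left it, along the tool's axes as they then stand; what a row does not reach is not made up. A row lasts 1/12 s, in which the tool goes at most 41.7 mm and 7.16 degrees, less where a joint would pass 70% of its speed; a pose out of reach is approached as far as the arm can. A call with a gripper value outside its range is refused whole. The fingers move at their own pace and stop on an object; "squeeze" is the grip in N (left out, the last holds). Time passes only in rows, so rows that do not move let the fingers close, or fill a call up. It gives the time, the measured TCP pose, the force, the opening and the grip force at its end, in the units of the state.
- manip.read_state(): the state, without advancing time (a new reading comes with each control period).
- vision.camera(name): name is "scene" or "side" or "wrist"; returns the picture (480x640x3 uint8, red, green, blue); there is no depth.
- vision.camera_params(name): a dict with "K" (3x3 intrinsics, pixels), "k1" (the pictures are not rectified: a ray, as slopes to the right and down, at radius r is drawn at 1 + k1 r^2 times it, then the intrinsics apply), "world_from_camera" (4x4, takes a point from camera to world coordinates); the wrist camera has in their place "tool_from_camera" (4x4, takes a point from camera to tool coordinates, whose origin is the TCP and whose axes are the flange's). Camera axes: x right, y up, looking along -z (the intrinsics and any distortion apply to the point x, -y, -z); pixel columns grow to the right and rows downward; lengths in m; the calibration is good to about 2 mm. A picture is of the moment at which its call begins: read the wrist's pose just before it. camera_params takes no time and is no camera call.
- manip.hand_in(): hands the job in; it is judged then, once.
The state is a dict: "time": time; "joint_pos": joint angles; "joint_vel": joint speeds; "joint_efforts": joint torques, N m; "position": TCP position; "tcp_rot": TCP orientation; "ft_force": force on the tool from outside, world axes, zero at the start; "torque": the same for the moment, N m; "finger_gap": finger opening in m; "grip_force": force on a finger pad.
Only numpy, scipy, OpenCV 4.12 (cv2) and the standard library are available. Lean on these libraries where they do the work, as an engineer would, in place of code of your own. Each camera call takes 0.05 s, during which the arm holds its last target. There are 200 camera calls.

### The job

The courier has left four closed boxes of blood samples in one stack: take it apart from the top, one box at a time, and set each box at its next station - the blue box on the glass window of the reader, the green box on the cold pack in the grey foam pan, the yellow box in the steel tray for the centrifuge, the purple box on the black mat of the rocker. Each must end lying flat inside the rim of its place, the long side of a long box along the long side of the place. Keep the boxes upright, set them down gently without dropping them, and leave the loaded tube rack and the orange-lidded cup where they are.

Things in the scene. Friction and masses are not known exactly. Their poses are not given: they have to be found in the camera images.
- blue_box: blue sample box with closed clear lid over rows of capped tubes, one rigid piece: 58 mm wide along its x axis, 58 mm long along its y axis, 40 mm high, flat top and bottom, vertical sides; starts as the top of the stack, turned less than 0.1 rad from the box below and centred on it within 6 mm. About 65 g. Origin: centre of the underside, z up.
- green_box: green sample box with closed clear lid over rows of capped tubes, one rigid piece: 58 mm wide along its x axis, 84 mm long along its y axis, 40 mm high, flat top and bottom, vertical sides; starts as the second from the top, turned less than 0.1 rad from the box below and centred on it within 6 mm. About 90 g. Origin: centre of the underside, z up.
- yellow_box: yellow sample box with closed clear lid over rows of capped tubes, one rigid piece: 58 mm wide along its x axis, 110 mm long along its y axis, 40 mm high, flat top and bottom, vertical sides; starts as the third from the top, turned less than 0.1 rad from the box below and centred on it within 6 mm. About 115 g. Origin: centre of the underside, z up.
- purple_box: purple sample box with closed clear lid over rows of capped tubes, one rigid piece: 58 mm wide along its x axis, 136 mm long along its y axis, 40 mm high, flat top and bottom, vertical sides; bottom of the stack, on the bench. About 140 g. Origin: centre of the underside, z up.
- reader: flat-bed tube-box reader: dark housing 116 mm (x) by 144 mm (y) with a dark square glass window in a pale frame, small display and green key beside it at +y. Fixed. The window is the floor of a bay 84 by 84 mm, its floor 52 mm above the bench, its rim 8 mm high (top 60 mm above the bench). Origin: on the bench, straight below the middle of the bay; z up.
- cold_pan: grey foam cold pan, 128 mm (x) by 158 mm (y), with a light-blue gel cold pack as its flat, hard floor. Fixed. The bay over the pack is 84 mm (x) by 110 mm (y), its floor 34 mm above the bench, its rim 12 mm high (top 46 mm above the bench). Origin: on the bench, straight below the middle of the bay; z up.
- steel_tray: shallow stainless-steel tray lying on the bench, 114 mm (x) by 166 mm (y) over its flange. Fixed. Its inside is a bay 84 mm (x) by 136 mm (y), its floor 4 mm above the bench, its rim 12 mm high (top about 16.5 mm above the bench). Origin: on the bench, straight below the middle of the bay; z up.
- rocker: rocking mixer, switched off and level: white housing 122 mm (x) by 182 mm (y) carrying an aluminium platform with a ribbed black rubber mat. Fixed and rigid. The mat is a bay 84 mm (x) by 162 mm (y), its floor 70 mm above the bench, its rim 8 mm high (top 78 mm above the bench). Origin: on the bench, straight below the middle of the bay; z up.
- tube_rack: black rack full of blood tubes with black, red and white caps, standing loose among the things: 113 mm long (x), 70 mm wide (y), 84 mm high to the caps. To be left alone. Origin: centre of the underside.
- cup: small white specimen cup with an orange lid, 47 mm across, 52 mm high, standing loose. To be left alone. Origin: centre of the underside.
Things that resemble listed ones, but are neither listed nor needed, are in the scene too. Several things look just like the purple_box: the one meant starts nearest to the robot's base. There is more than one size of the green_box; the job needs the larger.

How it is judged:
At the end, for the whole second after the job is handed in: Blue box in the reader bay, green in the cold pan, yellow in the steel tray, purple on the rocker: each flat on the bay floor (height within 4 mm, tilt under 0.06 rad), centre within 17 mm of the bay middle along each axis, long boxes within 0.4 rad of the bay; at rest; rack and cup upright (x of blue_box in the frame of reader between -0.017 and 0.017 m and y of blue_box in the frame of reader between -0.017 and 0.017 m and z of blue_box in the frame of reader between 0.048 and 0.056 m and angle between each of blue_box, green_box, yellow_box, purple_box's own z axis and vertical below 0.06 rad and linear speed of each of blue_box, green_box, yellow_box, purple_box below 0.02 m/s and angular speed of each of blue_box, green_box, yellow_box, purple_box below 0.2 rad/s and x of green_box in the frame of cold_pan between -0.017 and 0.017 m and y of green_box in the frame of cold_pan between -0.017 and 0.017 m and z of green_box in the frame of cold_pan between 0.03 and 0.038 m and angle between the y axis of green_box and the y axis of cold_pan, either way round below 0.4 rad and x of yellow_box in the frame of steel_tray between -0.017 and 0.017 m and y of yellow_box in the frame of steel_tray between -0.017 and 0.017 m and z of yellow_box in the frame of steel_tray between 0 and 0.008 m and angle between the y axis of yellow_box and the y axis of steel_tray, either way round below 0.4 rad and x of purple_box in the frame of rocker between -0.017 and 0.017 m and y of purple_box in the frame of rocker between -0.017 and 0.017 m and z of purple_box in the frame of rocker between 0.066 and 0.074 m and angle between the y axis of purple_box and the y axis of rocker, either way round below 0.4 rad and angle between each of tube_rack, cup's own z axis and vertical below 0.2 rad); the robot touches nothing.
It fails at once if a sample box is dropped, thrown or tumbles (moves faster than 0.5 m/s while not in the fingers) ((linear speed of blue_box above 0.5 m/s and contact force between blue_box and the fingers below 0.05 N) or (linear speed of green_box above 0.5 m/s and contact force between green_box and the fingers below 0.05 N) or (linear speed of yellow_box above 0.5 m/s and contact force between yellow_box and the fingers below 0.05 N) or (linear speed of purple_box above 0.5 m/s and contact force between purple_box and the fingers below 0.05 N)).
It fails at once if a sample box is tipped more than 0.5 rad from upright (angle between any of blue_box, green_box, yellow_box, purple_box's own z axis and vertical above 0.5 rad).
It fails at once if the tube rack is moved more than 25 mm (distance of tube_rack from where it was at the start of the episode above 0.025 m).
It fails at once if the specimen cup is moved more than 25 mm (distance of cup from where it was at the start of the episode above 0.025 m).
It also fails if it takes over 136 s, if anything falls off the work surface, if the arm or the gripper's body presses on something with over 40 N, if the wrist force passes 120 N, or if a joint passes its speed limit or range.

## Working session

There is one attempt and no reset: what is moved stays moved. The work goes in short steps, Python scripts to look and compute and a tool call to move; the robot and the scene stay as the last step left them, time stands still between calls to the robot, and variables do not carry over. Pictures are saved under pics/ and viewed, at most 16 in all, crops included, and the job is handed in when it is done.

Besides the shell and the picture viewer there is one more tool, called as name(argument=value, ...) on one line, values as JSON. step_arm: Moves the arm, as the interface text tells. Its arguments: {"type":"object","properties":{"deltas":{"type":"array"},"squeeze":{"type":"number"}},"required":["deltas"]}

```bash
mkdir -p pics; ls; python3 - <<'E'
from workcell import manip, vision
import cv2
for n in ("scene","side","wrist"):
    cv2.imwrite(f"pics/{n}0.png",vision.camera(n)[:,:,::-1]); p=vision.camera_params(n); print(n,p)
s=manip.read_state(); print(s)
E
```

```text
pics
scene {'K': array([[487.23231018,   0.        , 319.30529381],
       [  0.        , 487.23231018, 241.92540271],
       [  0.        ,   0.        ,   1.        ]]), 'k1': -0.11629321702135087, 'world_from_camera': array([[-0.10515472, -0.55961302,  0.82205581,  1.38926385],
       [ 0.99431158, -0.0450838 ,  0.0964984 ,  0.17587313],
       [-0.01694036,  0.82752687,  0.56117047,  0.71673511],
       [ 0.        ,  0.        ,  0.        ,  1.        ]])}
side {'K': array([[513.56052368,   0.        , 319.91664419],
       [  0.        , 513.56052368, 232.25668728],
       [  0.        ,   0.        ,   1.        ]]), 'k1': -0.01768839987989627, 'world_from_camera': array([[ 0.86903229,  0.28618973, -0.40358185, -0.03093176],
       [-0.4944493 ,  0.53106613, -0.68810511, -0.77002085],
       [ 0.01740003,  0.79753633,  0.60301993,  0.8302555 ],
       [ 0.        ,  0.        ,  0.        ,  1.        ]])}
wrist {'K': array([[358.88400461,   0.        , 320.97701036],
       [  0.        , 358.88400461, 239.38137355],
       [  0.        ,   0.        ,   1.        ]]), 'k1':
[... 432 characters left out ...]
  0.42656144,  0.0738766 ,  1.60644322, -0.03408555,
        1.11076921, -0.06712135]), 'joint_vel': array([-1.45782513e-04, -1.50306066e-03,  5.08569349e-04, -1.44383175e-03,
        1.01723702e-03,  7.62267235e-05,  3.56778468e-04]), 'joint_efforts': array([ 4.12236972e-03, -9.36271119e+01,  3.66985627e+00, -4.54434121e+01,
       -4.85543185e-02,  1.81134866e-02,  1.29257214e-04]), 'position': array([0.16420047, 0.65441165, 0.22396243]), 'tcp_rot': array([ 1.22613585e-01,  9.92454380e-01, -4.60514941e-04, -1.77311394e-05]), 'ft_force': array([0.05909184, 0.1283398 , 0.39440971]), 'torque': array([-0.00507778, -0.01239717,  0.03063085]), 'grip_force': 0.0, 'finger_gap': 0.0942445547345816}
```

View pics/scene0.png

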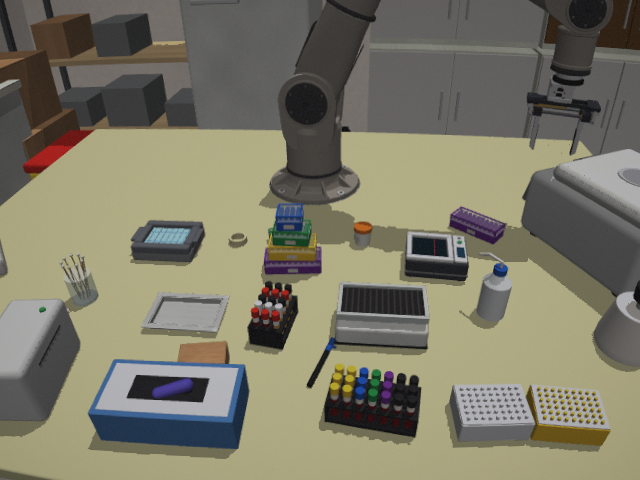

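View pics/side0.png

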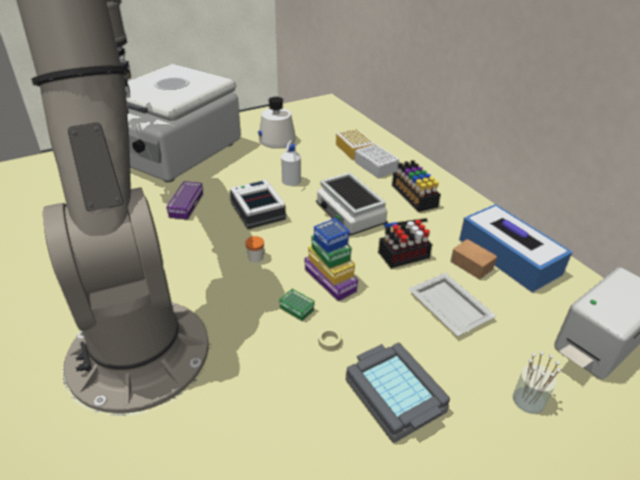

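```bash
cat > h.py <<'E'
import numpy as np, cv2
from workcell import manip, vision
from scipy.spatial.transform import Rotation as R
def T_of(n):
    p=vision.camera_params(n)
    if n!="wrist": return p,np.array(p["world_from_camera"])
    s=manip.read_state(); T=np.eye(4); T[:3,:3]=R.from_quat(s["tcp_rot"]).as_matrix(); T[:3,3]=s["position"]
    return p,T@p["tool_from_camera"]
def rays(n,uv,PT=None):
    p,T=PT or T_of(n); K=p["K"]; uv=np.atleast_2d(uv).astype(float)
    d=(uv-[K[0,2],K[1,2]])/[K[0,0],K[1,1]]; q=d.copy()
    for _ in range(30): q=d/(1+p["k1"]*(q**2).sum(1,keepdims=True))
    v=np.c_[q[:,0],-q[:,1],-np.ones(len(q))]
    return T[:3,3],v@T[:3,:3].T
def onz(n,uv,z,PT=None):
    o,v=rays(n,uv,PT); return (o+v*((z-o[2])/v[:,2])[:,None])[:,:2]
def proj(n,P,PT=None):
    p,T=PT or T_of(n); c=(np.atleast_2d(P)-T[:3,3])@T[:3,:3]; q=np.c_[c[:,0],-c[:,1]]/-c[:,2:]
    q=q*(1+p["k1"]*(q**2).sum(1,keepdims=True)); return q*np.diag(p["K"])[:2]+p["K"][:2,2]
def tilt(): return manip.read_state()
E
python3 - <<'E'
import cv2
a=cv2.imread("pics/scene0.png")[195:350,125:475]; cv2.imwrite("pics/c1.png",cv2.resize(a,(798,353),interpolation=2))
b=cv2.imread("pics/side0.png")[160:440,220:500]; cv2.imwrite("pics/c2.png",cv2.resize(b,(600,600),interpolation=2))
from h import *
print(onz("scene",[[293,272],[477,240]],0))
E
```

```text
[[0.47272773 0.00302705]
 [0.2968056  0.46745382]]
```

View pics/c1.png

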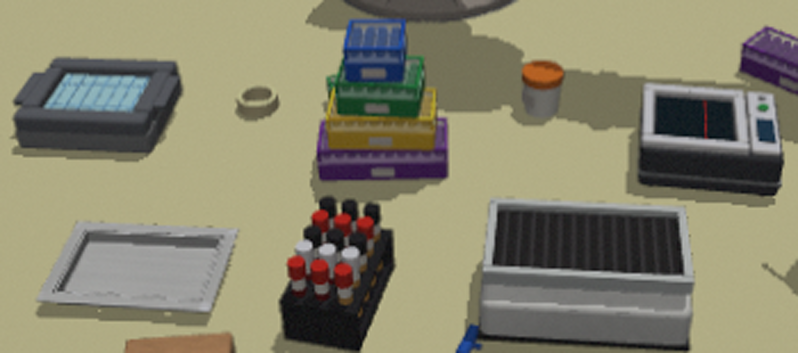

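View pics/c2.png

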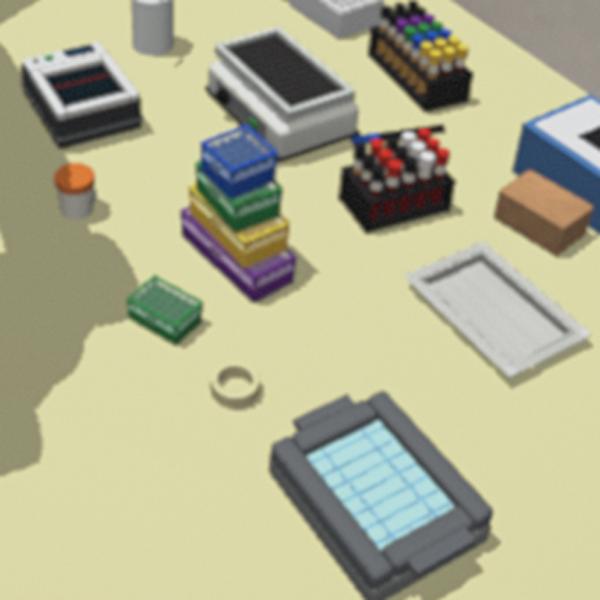

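The stack's purple box (scene 293,260) lies about 0.47 m from the base and the loose one (477,224) about 0.55 m, so the stack's box is the one meant. The loose green box (side 297,303) is the small one. The larger green box is second from the top in the stack.

```bash
python3 - <<'E'
from h import *
def s(q): return np.array(q)/2.28+[125,195]
def d(q): return np.array(q)/2.1429+[220,160]
def rep(name,cam,q,z):
    w=onz(cam,q,z); l=[np.linalg.norm(w[i]-w[(i+1)%4])*1e3 for i in range(4)]
    e=(w[1]-w[0])+(w[2]-w[3]); print(name,cam,w.mean(0).round(4),"edges",np.round(l),"ang01",np.degrees(np.arctan2(e[1],e[0])).round(1))
rep("reader","scene",s([(656,91),(735,96),(738,141),(655,134)]),.056)
rep("pan","scene",s([(60,72),(153,73),(142,110),(46,109)]),.034)
rep("pan","side",d([(375,420),(456,507),(385,550),(305,459)]),.036)
rep("tray","scene",s([(77,221),(238,230),(213,309),(39,303)]),.0165)
rep("tray","side",d([(485,243),(588,338),(514,383),(408,277)]),.0165)
rep("rocker","scene",s([(499,210),(684,218),(686,274),(497,265)]),.074)
rep("rocker","side",d([(271,38),(342,92),(292,112),(218,58)]),.074)
rep("blue","scene",s([(349,20),(406,20),(404,55),(346,54)]),.16)
rep("blue","side",d([(245,127),(275,153),(236,167),(202,142)]),.16)
print("cup",onz("scene",s([(542,75)]),.052),"rack",onz("scene",s([(330,250)]),.084))
E
```

```text
reader scene [0.4147 0.3281] edges [85. 84. 84. 81.] ang01 87.1
pan scene [ 0.3873 -0.3363] edges [113.  77. 111.  78.] ang01 93.4
pan side [ 0.3948 -0.3383] edges [109.  78. 108.  80.] ang01 -86.7
tray scene [ 0.6494 -0.2009] edges [166. 109. 163. 117.] ang01 92.0
tray side [ 0.6432 -0.2111] edges [163. 107. 169. 110.] ang01 -90.9
rocker scene [0.6451 0.2167] edges [167.  74. 160.  74.] ang01 90.6
rocker side [0.6324 0.201 ] edges [151.  79. 149.  88.] ang01 -84.8
blue scene [0.4562 0.0014] edges [58. 68. 56. 66.] ang01 93.4
blue side [ 0.447  -0.0059] edges [53. 47. 54. 52.] ang01 -83.0
cup [[0.34364597 0.16463323]] rack [[ 0.68744926 -0.0065965 ]]
```

step_arm(deltas=[{"z": -0.03}, {"z": -0.03, "wz": 6.9}, {"z": -0.03, "wz": 6.9}, {"z": -0.03, "wz": 6.9}, {"z": -0.03, "wz": 6.9}])

```text
validation failed for argument at $.de...
```

step_arm(deltas=[{"wz": 6.9}, {"wz": 6.9}, {"wz": 6.9}, {"wz": 6.9}, {"wz": 6.9}])

```text
validation failed for argument at $.de...
```

step_arm(deltas=[{"wz": 6.9}, {"wz": 6.9}, {}, {}, {}])

```text
validation failed for argument at $.de...
```

step_arm(deltas=[{"x": 0, "y": 0, "z": -0.03, "wx": 0, "wy": 0, "wz": 0, "gripper": 1}, {"x": 0, "y": 0, "z": -0.03, "wx": 0, "wy": 0, "wz": 6.9, "gripper": 1}, {"x": 0, "y": 0, "z": -0.03, "wx": 0, "wy": 0, "wz": 6.9, "gripper": 1}, {"x": 0, "y": 0, "z": -0.03, "wx": 0, "wy": 0, "wz": 6.9, "gripper": 1}, {"x": 0, "y": 0, "z": -0.03, "wx": 0, "wy": 0, "wz": 6.9, "gripper": 1}])

```text
time: 0.57
position: [0.1642, 0.6543, 0.3758]
tcp_rot: [0.359, 0.933, -0.0, -0.0]
ft_force: [-0.2, 0.5, 1.0]
finger_gap: 0.0942
grip_force: 0.0
```

step_arm(deltas=[{"x": 0, "y": 0, "z": 0, "wx": 0, "wy": 0, "wz": 6.9, "gripper": 1}, {"x": 0, "y": 0, "z": 0, "wx": 0, "wy": 0, "wz": 6.9, "gripper": 1}, {"x": 0, "y": 0, "z": 0, "wx": 0, "wy": 0, "wz": 6.9, "gripper": 1}, {"x": 0, "y": 0, "z": 0, "wx": 0, "wy": 0, "wz": 6.9, "gripper": 1}, {"x": 0, "y": 0, "z": 0, "wx": 0, "wy": 0, "wz": 6.9, "gripper": 1}])

```text
time: 0.98
position: [0.1642, 0.6546, 0.3742]
tcp_rot: [0.619, 0.785, -0.0, 0.0]
ft_force: [-0.3, -0.5, -0.4]
finger_gap: 0.0943
grip_force: 0.0
```

step_arm(deltas=[{"x": 0, "y": 0, "z": 0, "wx": 0, "wy": 0, "wz": 6.9, "gripper": 1}, {"x": 0, "y": 0, "z": 0, "wx": 0, "wy": 0, "wz": 6.9, "gripper": 1}, {"x": -0.02, "y": 0.02, "z": 0, "wx": 0, "wy": 0, "wz": 0, "gripper": 1}, {"x": -0.024, "y": 0.02, "z": 0, "wx": 0, "wy": 0, "wz": 0, "gripper": 1}, {"x": -0.024, "y": 0.02, "z": 0, "wx": 0, "wy": 0, "wz": 0, "gripper": 1}])

```text
time: 1.4
position: [0.2245, 0.5859, 0.3737]
tcp_rot: [0.707, 0.708, -0.0, 0.0]
ft_force: [1.4, 0.4, 1.3]
finger_gap: 0.0941
grip_force: 0.0
```

step_arm(deltas=[{"x": -0.024, "y": 0.02, "z": 0, "wx": 0, "wy": 0, "wz": 0, "gripper": 1}, {"x": -0.024, "y": 0.02, "z": 0, "wx": 0, "wy": 0, "wz": 0, "gripper": 1}, {"x": -0.024, "y": 0.02, "z": 0, "wx": 0, "wy": 0, "wz": 0, "gripper": 1}, {"x": -0.024, "y": 0.02, "z": 0, "wx": 0, "wy": 0, "wz": 0, "gripper": 1}, {"x": -0.024, "y": 0.02, "z": 0, "wx": 0, "wy": 0, "wz": 0, "gripper": 1}])

```text
time: 1.82
position: [0.325, 0.4653, 0.3744]
tcp_rot: [0.707, 0.707, -0.0, -0.0]
ft_force: [0.5, 0.9, 0.1]
finger_gap: 0.0937
grip_force: 0.0
```

step_arm(deltas=[{"x": -0.024, "y": 0.02, "z": 0, "wx": 0, "wy": 0, "wz": 0, "gripper": 1}, {"x": -0.024, "y": 0.02, "z": 0, "wx": 0, "wy": 0, "wz": 0, "gripper": 1}, {"x": -0.024, "y": 0.02, "z": 0, "wx": 0, "wy": 0, "wz": 0, "gripper": 1}, {"x": -0.024, "y": 0.02, "z": 0, "wx": 0, "wy": 0, "wz": 0, "gripper": 1}, {"x": -0.024, "y": 0.02, "z": 0, "wx": 0, "wy": 0, "wz": 0, "gripper": 1}])

```text
time: 2.23
position: [0.425, 0.3453, 0.3745]
tcp_rot: [0.707, 0.707, -0.0, -0.0]
ft_force: [0.2, 0.5, -0.0]
finger_gap: 0.0942
grip_force: 0.0
```

step_arm(deltas=[{"x": -0.024, "y": 0.02, "z": 0, "wx": 0, "wy": 0, "wz": 0, "gripper": 1}, {"x": -0.024, "y": 0.02, "z": 0, "wx": 0, "wy": 0, "wz": 0, "gripper": 1}, {"x": -0.024, "y": 0.02, "z": 0, "wx": 0, "wy": 0, "wz": 0, "gripper": 1}, {"x": -0.024, "y": 0.02, "z": 0, "wx": 0, "wy": 0, "wz": 0, "gripper": 1}, {"x": 0, "y": 0, "z": 0, "wx": 0, "wy": 0, "wz": 0, "gripper": 1}])

```text
time: 2.65
position: [0.5075, 0.2451, 0.3747]
tcp_rot: [0.709, 0.705, 0.0, 0.001]
ft_force: [-0.4, -0.8, -0.2]
finger_gap: 0.0938
grip_force: 0.0
```

```bash
python3 - <<'E'
from h import *
import pickle
PT=T_of("wrist"); im=vision.camera("wrist"); cv2.imwrite("pics/w1.png",im[:,:,::-1]); pickle.dump(PT,open("w1.pkl","wb"))
print(manip.read_state())
E
```

```text
{'time': 2.7, 'joint_pos': array([-1.11109095,  0.14825899,  0.62260202,  1.68526244, -0.08785495,
        1.33650026, -0.47810926]), 'joint_vel': array([-0.039888  , -0.00266887, -0.05665438,  0.00747889, -0.0082789 ,
        0.00126795, -0.04265628]), 'joint_efforts': array([  3.15173328, -54.3908143 ,   7.71037281, -49.46769834,
         0.17768319,  -0.07089221,   1.24176085]), 'position': array([0.50598165, 0.24766846, 0.37448484]), 'tcp_rot': array([ 7.08820482e-01,  7.05388804e-01, -1.31323808e-04,  3.77856531e-04]), 'ft_force': array([-1.52945303, -0.48454234,  1.08534828]), 'torque': array([-0.05964268,  0.05953502, -0.03059199]), 'grip_force': 0.0, 'finger_gap': 0.09402836569640953}
```

View pics/w1.png

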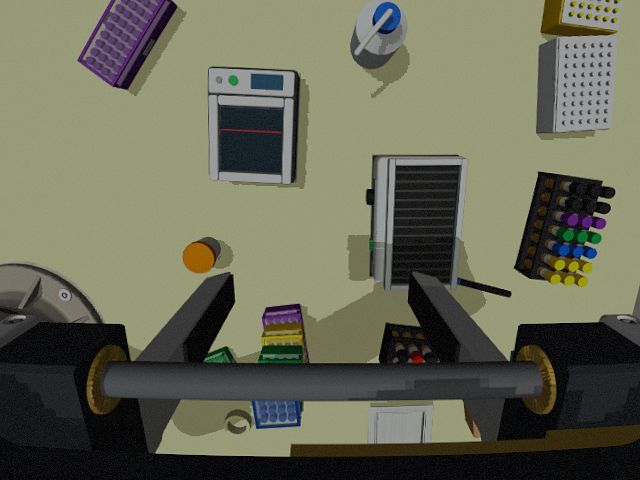

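The picture shows the reader window at (219,106)-(285,175), the rocker mat at (390,164)-(463,287) and the stack mostly hidden below the fingers near (278,370).

step_arm(deltas=[{"x": -0.025, "y": -0.006, "z": 0, "wx": 0, "wy": 0, "wz": 0, "gripper": 1}, {"x": -0.025, "y": -0.006, "z": 0, "wx": 0, "wy": 0, "wz": 0, "gripper": 1}, {"x": -0.025, "y": -0.006, "z": 0, "wx": 0, "wy": 0, "wz": 0, "gripper": 1}, {"x": -0.025, "y": -0.006, "z": 0, "wx": 0, "wy": 0, "wz": 0, "gripper": 1}, {"x": -0.025, "y": -0.006, "z": 0, "wx": 0, "wy": 0, "wz": 0, "gripper": 1}])

```text
time: 3.12
position: [0.4736, 0.1254, 0.3743]
tcp_rot: [0.707, 0.708, -0.0, -0.0]
ft_force: [0.6, -0.2, 0.5]
finger_gap: 0.0944
grip_force: 0.0
```

step_arm(deltas=[{"x": -0.025, "y": -0.006, "z": 0, "wx": 0, "wy": 0, "wz": 0, "gripper": 1}, {"x": -0.025, "y": -0.006, "z": 0, "wx": 0, "wy": 0, "wz": 0, "gripper": 1}, {"x": -0.025, "y": -0.006, "z": 0, "wx": 0, "wy": 0, "wz": 0, "gripper": 1}, {"x": -0.018, "y": -0.006, "z": 0, "wx": 0, "wy": 0, "wz": 0, "gripper": 1}, {"x": 0, "y": 0, "z": 0, "wx": 0, "wy": 0, "wz": 0, "gripper": 1}])

```text
time: 3.53
position: [0.4495, 0.0298, 0.3747]
tcp_rot: [0.708, 0.706, 0.001, -0.0]
ft_force: [-0.2, 0.8, 0.1]
finger_gap: 0.0941
grip_force: 0.0
```

```bash
python3 - <<'E'
from h import *
import pickle
s=manip.read_state();print(s["position"],s["tcp_rot"],s["joint_pos"])
PT=T_of("wrist"); im=vision.camera("wrist"); cv2.imwrite("pics/w2.png",im[:,:,::-1]); pickle.dump(PT,open("w2.pkl","wb"))
P1=pickle.load(open("w1.pkl","rb"))
for n,q,z in (("reader",[(219,106),(285,107),(283,175),(219,174)],.056),("rocker",[(394,164),(463,164),(458,287),(390,285)],.074)):
    w=onz("wrist",q,z,P1); print(n,w.mean(0),[round(1e3*np.linalg.norm(w[i]-w[i-1])) for i in range(4)],w.round(4).tolist())
E
```

```text
[0.44949936 0.02979672 0.37471466] [ 7.08086981e-01  7.06124838e-01  5.73275944e-04 -4.61151825e-04] [-0.99732385 -0.14393905  0.71588496  1.90186318  0.09526019  1.34906367
 -0.31031431]
reader [0.41813383 0.32291457] [86, 84, 86, 85] [[0.3789, 0.3671], [0.463, 0.3645], [0.4578, 0.2789], [0.3728, 0.2812]]
rocker [0.64751372 0.21030298] [164, 89, 169, 96] [[0.6005, 0.2934], [0.6892, 0.2935], [0.698, 0.1251], [0.6023, 0.1293]]
```

View pics/w2.png

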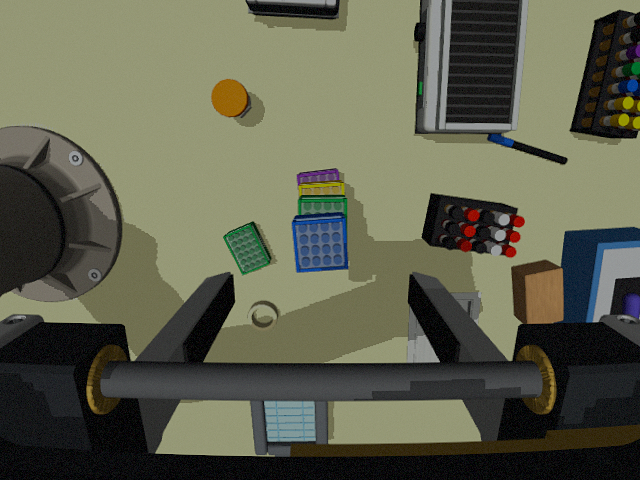

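The blue lid is at (293,217),(346,213),(348,268),(297,272) in this view, with the green, yellow and purple far edges at rows 196, 182 and 170.

```bash
python3 - <<'E'
from h import *
import pickle
P=pickle.load(open("w2.pkl","rb"))
w=onz("wrist",[(293,217),(346,213),(348,270),(297,272)],.16,P); print(w.mean(0),[round(1e3*np.linalg.norm(w[i]-w[i-1])) for i in range(4)],w.round(4).tolist())
for n,q,z in (("g",[(299,197),(347,195)],.12),("y",[(299,183),(344,181)],.08),("p",[(297,172),(339,168)],.04)):
    w=onz("wrist",q,z,P); print(n,w.round(4).tolist(),w.mean(0), np.degrees(np.arctan2(*(w[1]-w[0])[::-1])))
E
```

```text
[ 0.44929254 -0.00113328] [62, 57, 64, 57] [[0.4196, 0.0283], [0.4759, 0.0325], [0.4791, -0.0316], [0.4226, -0.0338]]
g [[0.4239, 0.044], [0.4796, 0.0461]] [0.45176035 0.04505933] 2.2153361158027223
y [[0.4218, 0.056], [0.4785, 0.0583]] [0.45012712 0.05718391] 2.35056807817552
p [[0.4169, 0.0668], [0.474, 0.072]] [0.44545286 0.06940689] 5.182703862795168
```

step_arm(deltas=[{"x": -0.015, "y": 0, "z": 0.02, "wx": 0, "wy": 0, "wz": -2.5, "gripper": 1}, {"x": -0.016, "y": 0, "z": 0.035, "wx": 0, "wy": 0, "wz": 0, "gripper": 1}, {"x": 0, "y": 0, "z": 0.035, "wx": 0, "wy": 0, "wz": 0, "gripper": 1}, {"x": 0, "y": 0, "z": 0.035, "wx": 0, "wy": 0, "wz": 0, "gripper": 1}, {"x": 0, "y": 0, "z": 0.025, "wx": 0, "wy": 0, "wz": 0, "gripper": 1}])

```text
time: 4.0
position: [0.4503, 0.0025, 0.2221]
tcp_rot: [0.691, 0.723, -0.001, -0.0]
ft_force: [1.1, 1.4, 0.6]
finger_gap: 0.0941
grip_force: 0.0
```

step_arm(deltas=[{"x": 0, "y": 0, "z": 0.02, "wx": 0, "wy": 0, "wz": 0, "gripper": 1}, {"x": 0, "y": 0, "z": 0.02, "wx": 0, "wy": 0, "wz": 0, "gripper": 1}, {"x": 0, "y": 0, "z": 0.02, "wx": 0, "wy": 0, "wz": 0, "gripper": 1}, {"x": 0, "y": 0, "z": 0.012, "wx": 0, "wy": 0, "wz": 0, "gripper": 1}, {"x": 0, "y": 0, "z": 0, "wx": 0, "wy": 0, "wz": 0, "gripper": 1}])

```text
time: 4.42
position: [0.45, 0.0026, 0.1503]
tcp_rot: [0.691, 0.723, -0.002, -0.0]
ft_force: [0.4, -0.7, -0.5]
finger_gap: 0.0937
grip_force: 0.0
```

```bash
python3 - <<'E'
from h import *
s=manip.read_state();print(s["position"],s["ft_force"],s["joint_pos"])
a=cv2.resize(vision.camera("scene")[150:290,215:375,::-1],(480,420),interpolation=2)
b=cv2.resize(vision.camera("side")[180:320,270:400,::-1],(390,420),interpolation=2)[:,:310]
cv2.imwrite("pics/g1.png",np.hstack([a,b]))
E
```

```text
[0.45001841 0.00258947 0.15027572] [ 0.36573056 -0.74690069 -0.46377685] [-0.89280192  0.19448375  0.8403638   2.20030566 -0.19451883  0.82383104
  0.11710985]
```

View pics/g1.png

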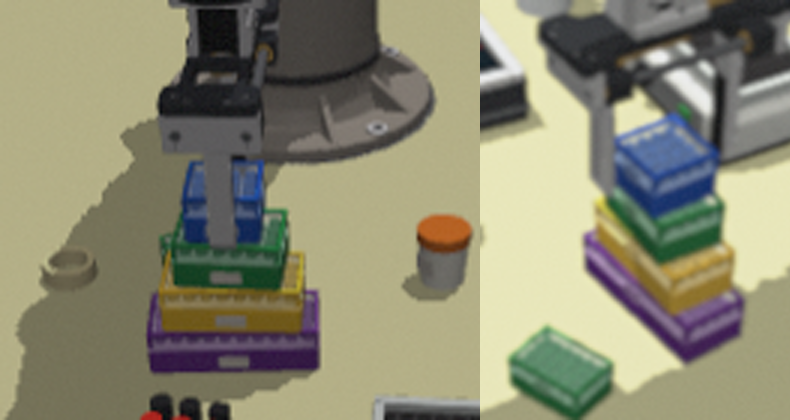

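Fingers straddle the blue box cleanly (left panel, about (220,205)); closing.

step_arm(deltas=[{"x": 0, "y": 0, "z": 0, "wx": 0, "wy": 0, "wz": 0, "gripper": -1}, {"x": 0, "y": 0, "z": 0, "wx": 0, "wy": 0, "wz": 0, "gripper": -1}, {"x": 0, "y": 0, "z": 0, "wx": 0, "wy": 0, "wz": 0, "gripper": -1}, {"x": 0, "y": 0, "z": 0, "wx": 0, "wy": 0, "wz": 0, "gripper": -1}, {"x": 0, "y": 0, "z": 0, "wx": 0, "wy": 0, "wz": 0, "gripper": -1}], squeeze=12)

```text
time: 4.93
position: [0.4513, 0.0019, 0.1528]
tcp_rot: [0.691, 0.723, 0.0, 0.0]
ft_force: [-0.8, -0.4, -0.7]
finger_gap: 0.0639
grip_force: 0.1
```

step_arm(deltas=[{"x": 0, "y": 0, "z": 0, "wx": 0, "wy": 0, "wz": 0, "gripper": -1}, {"x": 0, "y": 0, "z": 0, "wx": 0, "wy": 0, "wz": 0, "gripper": -1}, {"x": 0, "y": 0, "z": 0, "wx": 0, "wy": 0, "wz": 0, "gripper": -1}, {"x": 0, "y": 0, "z": 0, "wx": 0, "wy": 0, "wz": 0, "gripper": -1}, {"x": 0, "y": 0, "z": 0, "wx": 0, "wy": 0, "wz": 0, "gripper": -1}], squeeze=12)

```text
time: 5.35
position: [0.4512, 0.0019, 0.1527]
tcp_rot: [0.691, 0.722, 0.0, -0.0]
ft_force: [-2.3, -0.0, 6.0]
finger_gap: 0.058
grip_force: 12.0
```

step_arm(deltas=[{"x": 0, "y": 0, "z": -0.01, "wx": 0, "wy": 0, "wz": 0, "gripper": -1}, {"x": 0, "y": 0, "z": -0.02, "wx": 0, "wy": 0, "wz": 0, "gripper": -1}, {"x": 0, "y": 0, "z": -0.03, "wx": 0, "wy": 0, "wz": 0, "gripper": -1}, {"x": 0.01, "y": 0, "z": -0.03, "wx": 0, "wy": 0, "wz": 0, "gripper": -1}, {"x": 0.02, "y": -0.002, "z": -0.01, "wx": 0, "wy": 0, "wz": 0, "gripper": -1}])

```text
time: 5.77
position: [0.4494, 0.0298, 0.2565]
tcp_rot: [0.693, 0.721, 0.002, 0.001]
ft_force: [1.8, 0.3, -0.4]
finger_gap: 0.0582
grip_force: 12.0
```

step_arm(deltas=[{"x": 0.03, "y": -0.002, "z": 0, "wx": 0, "wy": 0, "wz": 0, "gripper": -1}, {"x": 0.032, "y": -0.002, "z": 0, "wx": 0, "wy": 0, "wz": 0, "gripper": -1}, {"x": 0.032, "y": -0.002, "z": 0, "wx": 0, "wy": 0, "wz": 0, "gripper": -1}, {"x": 0.032, "y": -0.002, "z": 0, "wx": 0, "wy": 0, "wz": 0, "gripper": -1}, {"x": 0.032, "y": -0.002, "z": 0, "wx": 0, "wy": 0, "wz": 0, "gripper": -1}])

```text
time: 6.18
position: [0.4306, 0.1903, 0.2533]
tcp_rot: [0.692, 0.722, 0.0, 0.0]
ft_force: [0.8, 0.5, -0.6]
finger_gap: 0.0582
grip_force: 12.0
```

step_arm(deltas=[{"x": 0.032, "y": -0.002, "z": 0, "wx": 0, "wy": 0, "wz": 0, "gripper": -1}, {"x": 0.032, "y": -0.002, "z": 0, "wx": 0, "wy": 0, "wz": 0, "gripper": -1}, {"x": 0.032, "y": -0.002, "z": 0, "wx": 0, "wy": 0, "wz": 0, "gripper": -1}, {"x": 0.02, "y": -0.001, "z": 0.005, "wx": 0, "wy": 0, "wz": 0, "gripper": -1}, {"x": 0.02, "y": 0, "z": 0.015, "wx": 0, "wy": 0, "wz": 0, "gripper": -1}])

```text
time: 6.6
position: [0.4182, 0.3268, 0.2343]
tcp_rot: [0.691, 0.723, 0.001, 0.0]
ft_force: [0.6, 0.6, -0.6]
finger_gap: 0.0583
grip_force: 12.0
```

step_arm(deltas=[{"x": 0, "y": 0, "z": 0.025, "wx": 0, "wy": 0, "wz": 0, "gripper": -1}, {"x": 0, "y": 0, "z": 0.025, "wx": 0, "wy": 0, "wz": 0, "gripper": -1}, {"x": 0, "y": 0, "z": 0.025, "wx": 0, "wy": 0, "wz": 0, "gripper": -1}, {"x": 0, "y": 0, "z": 0.02, "wx": 0, "wy": 0, "wz": 0, "gripper": -1}, {"x": 0, "y": 0, "z": 0, "wx": 0, "wy": 0, "wz": 0, "gripper": -1}])

```text
time: 7.02
position: [0.4165, 0.3233, 0.1349]
tcp_rot: [0.691, 0.722, -0.002, 0.001]
ft_force: [-0.2, -0.7, -0.5]
finger_gap: 0.0581
grip_force: 12.0
```

```bash
python3 - <<'E'
from h import *
a=cv2.resize(vision.camera("scene")[200:300,380:490,::-1],(440,400),interpolation=2)
b=cv2.resize(vision.camera("side")[150:250,215:300,::-1],(340,400),interpolation=2)
cv2.imwrite("pics/g2.png",np.hstack([a,b]))
s=manip.read_state();print(s["position"],s["tcp_rot"])
E
```

```text
[0.41805872 0.32441543 0.13811995] [ 6.91554460e-01  7.22324149e-01 -3.96633471e-04  3.07999176e-04]
```

View pics/g2.png

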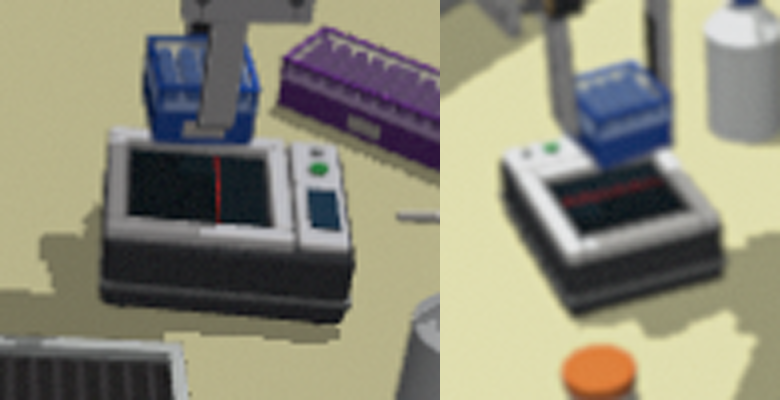

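step_arm(deltas=[{"x": 0, "y": 0, "z": 0.02, "wx": 0, "wy": 0, "wz": 0, "gripper": -1}, {"x": 0, "y": 0, "z": 0.015, "wx": 0, "wy": 0, "wz": 0, "gripper": -1}, {"x": 0, "y": 0, "z": 0.01, "wx": 0, "wy": 0, "wz": 0, "gripper": -1}, {"x": 0, "y": 0, "z": 0.005, "wx": 0, "wy": 0, "wz": 0, "gripper": -1}, {"x": 0, "y": 0, "z": 0, "wx": 0, "wy": 0, "wz": 0, "gripper": -1}])

```text
time: 7.53
position: [0.418, 0.3247, 0.0877]
tcp_rot: [0.691, 0.722, -0.0, 0.0]
ft_force: [-0.1, 0.3, -0.6]
finger_gap: 0.0578
grip_force: 12.0
```

step_arm(deltas=[{"x": 0, "y": 0, "z": 0.001, "wx": 0, "wy": 0, "wz": 0, "gripper": -1}, {"x": 0, "y": 0, "z": 0.001, "wx": 0, "wy": 0, "wz": 0, "gripper": -1}, {"x": 0, "y": 0, "z": 0.001, "wx": 0, "wy": 0, "wz": 0, "gripper": -1}, {"x": 0, "y": 0, "z": 0, "wx": 0, "wy": 0, "wz": 0, "gripper": -1}, {"x": 0, "y": 0, "z": 0, "wx": 0, "wy": 0, "wz": 0, "gripper": -1}])

```text
time: 7.95
position: [0.418, 0.3247, 0.0847]
tcp_rot: [0.691, 0.722, 0.0, -0.0]
ft_force: [0.0, 0.5, -0.6]
finger_gap: 0.0578
grip_force: 12.0
```

step_arm(deltas=[{"x": 0, "y": 0, "z": 0.001, "wx": 0, "wy": 0, "wz": 0, "gripper": -1}, {"x": 0, "y": 0, "z": 0, "wx": 0, "wy": 0, "wz": 0, "gripper": -1}, {"x": 0, "y": 0, "z": 0, "wx": 0, "wy": 0, "wz": 0, "gripper": 0.6}, {"x": 0, "y": 0, "z": 0, "wx": 0, "wy": 0, "wz": 0, "gripper": 0.6}, {"x": 0, "y": 0, "z": 0, "wx": 0, "wy": 0, "wz": 0, "gripper": 0.6}])

```text
time: 8.37
position: [0.4179, 0.3246, 0.0835]
tcp_rot: [0.691, 0.722, 0.0, 0.0]
ft_force: [-0.7, -0.3, 0.2]
finger_gap: 0.0739
grip_force: 0.0
```

step_arm(deltas=[{"x": 0, "y": 0, "z": 0, "wx": 0, "wy": 0, "wz": 0, "gripper": 0.6}, {"x": 0, "y": 0, "z": 0, "wx": 0, "wy": 0, "wz": 0, "gripper": 0.6}, {"x": 0, "y": 0, "z": -0.01, "wx": 0, "wy": 0, "wz": 0, "gripper": 0.6}, {"x": 0, "y": 0, "z": -0.02, "wx": 0, "wy": 0, "wz": 0, "gripper": 0.6}, {"x": 0, "y": 0, "z": -0.03, "wx": 0, "wy": 0, "wz": 0, "gripper": 1}])

```text
time: 8.78
position: [0.4171, 0.3236, 0.1431]
tcp_rot: [0.692, 0.722, -0.002, 0.0]
ft_force: [0.5, -0.1, 0.0]
finger_gap: 0.079
grip_force: 0.0
```

step_arm(deltas=[{"x": 0, "y": 0, "z": -0.03, "wx": 0, "wy": 0, "wz": 0, "gripper": 1}, {"x": -0.01, "y": 0, "z": -0.03, "wx": 0, "wy": 0, "wz": 0, "gripper": 1}, {"x": -0.02, "y": 0, "z": -0.03, "wx": 0, "wy": 0, "wz": 0, "gripper": 1}, {"x": -0.032, "y": 0.002, "z": 0, "wx": 0, "wy": 0, "wz": 0, "gripper": 1}, {"x": -0.032, "y": 0.002, "z": 0, "wx": 0, "wy": 0, "wz": 0, "gripper": 1}])

```text
time: 9.2
position: [0.4267, 0.2306, 0.2356]
tcp_rot: [0.691, 0.723, 0.002, -0.0]
ft_force: [0.1, -0.5, -0.0]
finger_gap: 0.0939
grip_force: 0.0
```

step_arm(deltas=[{"x": -0.032, "y": 0.002, "z": 0, "wx": 0, "wy": 0, "wz": 0, "gripper": 1}, {"x": -0.032, "y": 0.002, "z": 0, "wx": 0, "wy": 0, "wz": 0, "gripper": 1}, {"x": -0.032, "y": 0.002, "z": 0, "wx": 0, "wy": 0, "wz": 0, "gripper": 1}, {"x": -0.032, "y": 0.002, "z": 0, "wx": 0, "wy": 0, "wz": 0, "gripper": 1}, {"x": -0.032, "y": 0.002, "z": 0, "wx": 0, "wy": 0, "wz": 0, "gripper": 1}])

```text
time: 9.62
position: [0.4429, 0.0697, 0.2341]
tcp_rot: [0.692, 0.722, 0.0, -0.0]
ft_force: [1.2, 0.3, -0.3]
finger_gap: 0.0945
grip_force: 0.0
```

step_arm(deltas=[{"x": -0.032, "y": 0.002, "z": 0, "wx": 0, "wy": 0, "wz": 0, "gripper": 1}, {"x": -0.02, "y": 0.002, "z": 0, "wx": 0, "wy": 0, "wz": 0, "gripper": 1}, {"x": -0.017, "y": 0.001, "z": 0, "wx": 0, "wy": 0, "wz": 0, "gripper": 1}, {"x": 0, "y": 0, "z": 0, "wx": 0, "wy": 0, "wz": 0, "gripper": 1}, {"x": 0, "y": 0, "z": 0, "wx": 0, "wy": 0, "wz": 0, "gripper": 1}])

```text
time: 10.03
position: [0.4511, 0.0021, 0.2339]
tcp_rot: [0.692, 0.722, 0.0, -0.0]
ft_force: [-0.3, 0.9, -0.1]
finger_gap: 0.0939
grip_force: 0.0
```

```bash
python3 - <<'E'
from h import *
import pickle
s=manip.read_state();print(s["position"],s["tcp_rot"])
PT=T_of("wrist"); im=vision.camera("wrist"); pickle.dump(PT,open("w3.pkl","wb"))
a=cv2.resize(im[60:330,180:480,::-1],(600,540),interpolation=2)
b=cv2.resize(vision.camera("scene")[220:280,400:475,::-1],(200,160),interpolation=2)
a[:160,400:]=b; cv2.imwrite("pics/w3.png",a)
E
```

```text
[0.45105323 0.00214922 0.23392159] [ 6.92167813e-01  7.21736539e-01  2.74369787e-04 -1.06653171e-04]
```

View pics/w3.png

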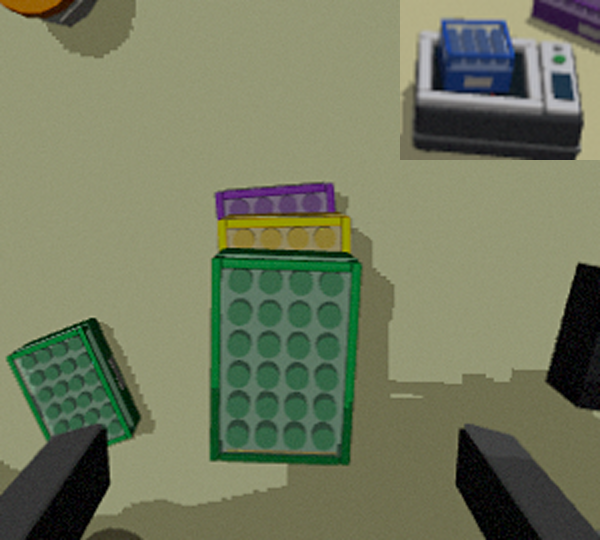

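Blue sits inside the reader bay (inset). The green lid's corners are at crop (213,257),(360,262),(350,464),(211,461).

```bash
python3 - <<'E'
from h import *
import pickle
P=pickle.load(open("w3.pkl","rb"))
f=lambda q:np.array(q)/2+[180,60]
w=onz("wrist",f([(213,257),(360,262),(350,464),(211,461)]),.12,P);print(w.mean(0),w.round(4).tolist())
for q,z in (([(219,217),(350,215)],.08),([(216,192),(334,185)],.04)):
    w=onz("wrist",f(q),z,P);print(w.mean(0),w.round(4).tolist())
E
```

```text
[4.51499719e-01 1.59228070e-04] [[0.4228, 0.0417], [0.479, 0.0421], [0.4807, -0.0411], [0.4234, -0.0421]]
[0.44972056 0.05571745] [[0.4215, 0.0541], [0.4779, 0.0573]]
[0.4448329  0.06605959] [[0.4165, 0.0632], [0.4732, 0.0689]]
```

step_arm(deltas=[{"x": 0, "y": 0, "z": 0.03, "wx": 0, "wy": 0, "wz": 1.5, "gripper": 1}, {"x": 0, "y": 0, "z": 0.03, "wx": 0, "wy": 0, "wz": 0, "gripper": 1}, {"x": 0, "y": 0, "z": 0.03, "wx": 0, "wy": 0, "wz": 0, "gripper": 1}, {"x": 0, "y": 0, "z": 0.02, "wx": 0, "wy": 0, "wz": 0, "gripper": 1}, {"x": 0, "y": 0, "z": 0.011, "wx": 0, "wy": 0, "wz": 0, "gripper": 1}])

```text
time: 10.55
position: [0.4498, 0.0036, 0.1101]
tcp_rot: [0.7, 0.714, -0.002, -0.001]
ft_force: [0.0, 0.0, -0.2]
finger_gap: 0.0942
grip_force: 0.0
```

step_arm(deltas=[{"x": 0, "y": 0, "z": 0, "wx": 0, "wy": 0, "wz": 0, "gripper": 1}, {"x": 0, "y": 0, "z": 0, "wx": 0, "wy": 0, "wz": 0, "gripper": -1}, {"x": 0, "y": 0, "z": 0, "wx": 0, "wy": 0, "wz": 0, "gripper": -1}, {"x": 0, "y": 0, "z": 0, "wx": 0, "wy": 0, "wz": 0, "gripper": -1}, {"x": 0, "y": 0, "z": 0, "wx": 0, "wy": 0, "wz": 0, "gripper": -1}], squeeze=14)

```text
time: 10.97
position: [0.4516, 0.0032, 0.1133]
tcp_rot: [0.701, 0.714, 0.001, 0.0]
ft_force: [-0.2, -0.1, -0.1]
finger_gap: 0.071
grip_force: 0.0
```

step_arm(deltas=[{"x": 0, "y": 0, "z": 0, "wx": 0, "wy": 0, "wz": 0, "gripper": -1}, {"x": 0, "y": 0, "z": 0, "wx": 0, "wy": 0, "wz": 0, "gripper": -1}, {"x": 0, "y": 0, "z": 0, "wx": 0, "wy": 0, "wz": 0, "gripper": -1}, {"x": 0, "y": 0, "z": 0, "wx": 0, "wy": 0, "wz": 0, "gripper": -1}, {"x": 0, "y": 0, "z": 0, "wx": 0, "wy": 0, "wz": 0, "gripper": -1}], squeeze=14)

```text
time: 11.38
position: [0.4513, 0.003, 0.1129]
tcp_rot: [0.701, 0.713, 0.0, -0.0]
ft_force: [-2.3, 2.3, 9.8]
finger_gap: 0.0581
grip_force: 14.0
```

```bash
python3 - <<'E'
from h import *
import pickle
P=pickle.load(open("w2.pkl","rb"))
print(onz("wrist",[(265,402),(317,402),(265,442),(317,442)],.034,P))
print(onz("wrist",[(252,420),(328,420)],.046,P))
print("tray",onz("wrist",[(480,293),(480,300)],.0165,P))
E
```

```text
[[ 0.35482893 -0.31067599]
 [ 0.44170473 -0.31046818]
 [ 0.35035204 -0.39555654]
 [ 0.44113793 -0.39516071]]
[[ 0.33348019 -0.33728903]
 [ 0.45989991 -0.33684938]]
tray [[ 0.70026614 -0.123071  ]
 [ 0.70172276 -0.13511278]]
```

step_arm(deltas=[{"x": 0, "y": 0, "z": -0.01, "wx": 0, "wy": 0, "wz": 0, "gripper": -1}, {"x": 0, "y": 0, "z": -0.02, "wx": 0, "wy": 0, "wz": 0, "gripper": -1}, {"x": 0, "y": 0, "z": -0.03, "wx": 0, "wy": 0, "wz": 0, "gripper": -1}, {"x": 0, "y": 0, "z": -0.03, "wx": 0, "wy": 0, "wz": 0, "gripper": -1}, {"x": 0, "y": 0, "z": -0.01, "wx": 0, "wy": 0, "wz": 0, "gripper": -1}])

```text
time: 11.8
position: [0.4524, 0.0023, 0.2156]
tcp_rot: [0.701, 0.713, 0.002, 0.001]
ft_force: [0.4, 0.2, -0.5]
finger_gap: 0.0578
grip_force: 14.0
```

step_arm(deltas=[{"x": -0.016, "y": -0.003, "z": 0, "wx": 0, "wy": 0, "wz": 0, "gripper": -1}, {"x": -0.03, "y": -0.006, "z": 0, "wx": 0, "wy": 0, "wz": 0, "gripper": -1}, {"x": -0.03, "y": -0.006, "z": 0, "wx": 0, "wy": 0, "wz": 0, "gripper": -1}, {"x": -0.03, "y": -0.006, "z": 0, "wx": 0, "wy": 0, "wz": 0, "gripper": -1}, {"x": -0.03, "y": -0.006, "z": 0, "wx": 0, "wy": 0, "wz": 0, "gripper": -1}])

```text
time: 12.22
position: [0.4259, -0.1348, 0.2124]
tcp_rot: [0.701, 0.714, 0.001, -0.0]
ft_force: [1.5, -0.9, -0.2]
finger_gap: 0.0579
grip_force: 14.0
```

step_arm(deltas=[{"x": -0.03, "y": -0.006, "z": 0, "wx": 0, "wy": 0, "wz": 0, "gripper": -1}, {"x": -0.03, "y": -0.006, "z": 0, "wx": 0, "wy": 0, "wz": 0, "gripper": -1}, {"x": -0.03, "y": -0.006, "z": 0, "wx": 0, "wy": 0, "wz": 0, "gripper": -1}, {"x": -0.03, "y": -0.006, "z": 0, "wx": 0, "wy": 0, "wz": 0, "gripper": -1}, {"x": -0.03, "y": -0.006, "z": 0, "wx": 0, "wy": 0, "wz": 0, "gripper": -1}])

```text
time: 12.63
position: [0.3987, -0.2853, 0.2122]
tcp_rot: [0.701, 0.714, 0.0, -0.0]
ft_force: [0.8, -0.0, -0.8]
finger_gap: 0.0578
grip_force: 14.0
```

step_arm(deltas=[{"x": -0.03, "y": -0.005, "z": 0, "wx": 0, "wy": 0, "wz": 0, "gripper": -1}, {"x": -0.02, "y": 0, "z": 0, "wx": 0, "wy": 0, "wz": -1, "gripper": -1}, {"x": 0, "y": 0, "z": 0.03, "wx": 0, "wy": 0, "wz": -1, "gripper": -1}, {"x": 0, "y": 0, "z": 0.03, "wx": 0, "wy": 0, "wz": 0, "gripper": -1}, {"x": 0, "y": 0, "z": 0.03, "wx": 0, "wy": 0, "wz": 0, "gripper": -1}])

```text
time: 13.05
position: [0.3948, -0.3347, 0.121]
tcp_rot: [0.689, 0.725, 0.0, 0.0]
ft_force: [0.6, 0.4, -0.8]
finger_gap: 0.0582
grip_force: 14.0
```

step_arm(deltas=[{"x": 0, "y": 0, "z": 0.015, "wx": 0, "wy": 0, "wz": 0, "gripper": -1}, {"x": 0, "y": 0, "z": 0, "wx": 0, "wy": 0, "wz": 0, "gripper": -1}, {"x": 0, "y": 0, "z": 0, "wx": 0, "wy": 0, "wz": 0, "gripper": -1}, {"x": 0, "y": 0, "z": 0, "wx": 0, "wy": 0, "wz": 0, "gripper": -1}, {"x": 0, "y": 0, "z": 0, "wx": 0, "wy": 0, "wz": 0, "gripper": -1}])

```text
time: 13.47
position: [0.3957, -0.3347, 0.1087]
tcp_rot: [0.688, 0.726, 0.0, 0.001]
ft_force: [0.6, 0.3, -1.7]
finger_gap: 0.0578
grip_force: 14.0
```

```bash
python3 - <<'E'
from h import *
s=manip.read_state();print(s["position"],s["tcp_rot"],s["joint_pos"])
a=cv2.resize(vision.camera("scene")[190:290,115:225,::-1],(440,400),interpolation=2)
b=cv2.resize(vision.camera("side")[320:450,335:455,::-1],(360,400),interpolation=2)
cv2.imwrite("pics/g3.png",np.hstack([a,b]))
E
```

```text
[ 0.39571207 -0.33467466  0.10871246] [6.88210702e-01 7.25510230e-01 3.64534154e-04 8.96303431e-04] [-0.12919914  0.45015887  0.89212337  2.09861781 -0.48826106  0.80857488
  1.11480471]
```

View pics/g3.png

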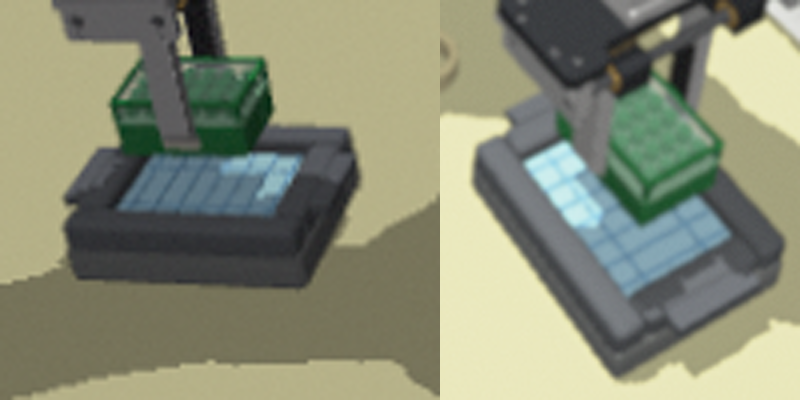

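step_arm(deltas=[{"x": 0, "y": 0, "z": 0.015, "wx": 0, "wy": 0, "wz": 0, "gripper": -1}, {"x": 0, "y": 0, "z": 0.01, "wx": 0, "wy": 0, "wz": 0, "gripper": -1}, {"x": 0, "y": 0, "z": 0.01, "wx": 0, "wy": 0, "wz": 0, "gripper": -1}, {"x": 0, "y": 0, "z": 0.004, "wx": 0, "wy": 0, "wz": 0, "gripper": -1}, {"x": 0, "y": 0, "z": 0, "wx": 0, "wy": 0, "wz": 0, "gripper": -1}])

```text
time: 13.98
position: [0.3945, -0.3341, 0.0677]
tcp_rot: [0.688, 0.725, -0.0, -0.001]
ft_force: [1.0, 0.2, -0.9]
finger_gap: 0.058
grip_force: 14.0
```

step_arm(deltas=[{"x": 0, "y": 0, "z": 0.001, "wx": 0, "wy": 0, "wz": 0, "gripper": -1}, {"x": 0, "y": 0, "z": 0.001, "wx": 0, "wy": 0, "wz": 0, "gripper": -1}, {"x": 0, "y": 0, "z": 0.001, "wx": 0, "wy": 0, "wz": 0, "gripper": -1}, {"x": 0, "y": 0, "z": 0, "wx": 0, "wy": 0, "wz": 0, "gripper": -1}, {"x": 0, "y": 0, "z": 0, "wx": 0, "wy": 0, "wz": 0, "gripper": -1}])

```text
time: 14.4
position: [0.3951, -0.3348, 0.0662]
tcp_rot: [0.688, 0.725, 0.0, 0.0]
ft_force: [-2.5, 1.1, 9.0]
finger_gap: 0.058
grip_force: 14.0
```

step_arm(deltas=[{"x": 0, "y": 0, "z": 0, "wx": 0, "wy": 0, "wz": 0, "gripper": 0.6}, {"x": 0, "y": 0, "z": 0, "wx": 0, "wy": 0, "wz": 0, "gripper": 0.6}, {"x": 0, "y": 0, "z": 0, "wx": 0, "wy": 0, "wz": 0, "gripper": 0.6}, {"x": 0, "y": 0, "z": 0, "wx": 0, "wy": 0, "wz": 0, "gripper": 0.6}, {"x": 0, "y": 0, "z": 0, "wx": 0, "wy": 0, "wz": 0, "gripper": 0.6}])

```text
time: 14.82
position: [0.3951, -0.3343, 0.0655]
tcp_rot: [0.688, 0.725, -0.0, 0.0]
ft_force: [0.4, 0.3, -1.0]
finger_gap: 0.0749
grip_force: 0.0
```

step_arm(deltas=[{"x": 0, "y": 0, "z": -0.01, "wx": 0, "wy": 0, "wz": 0, "gripper": 0.6}, {"x": 0, "y": 0, "z": -0.02, "wx": 0, "wy": 0, "wz": 0, "gripper": 0.6}, {"x": 0, "y": 0, "z": -0.03, "wx": 0, "wy": 0, "wz": 0, "gripper": 1}, {"x": 0, "y": 0, "z": -0.03, "wx": 0, "wy": 0, "wz": 0, "gripper": 1}, {"x": 0, "y": 0, "z": -0.03, "wx": 0, "wy": 0, "wz": 0, "gripper": 1}])

```text
time: 15.23
position: [0.3943, -0.3345, 0.1872]
tcp_rot: [0.689, 0.725, -0.0, -0.0]
ft_force: [1.8, -0.7, 0.4]
finger_gap: 0.0916
grip_force: 0.0
```

step_arm(deltas=[{"x": 0.015, "y": 0.003, "z": -0.03, "wx": 0, "wy": 0, "wz": 0, "gripper": 1}, {"x": 0.03, "y": 0.007, "z": 0, "wx": 0, "wy": 0, "wz": 0, "gripper": 1}, {"x": 0.03, "y": 0.007, "z": 0, "wx": 0, "wy": 0, "wz": 0, "gripper": 1}, {"x": 0.03, "y": 0.007, "z": 0, "wx": 0, "wy": 0, "wz": 0, "gripper": 1}, {"x": 0.03, "y": 0.007, "z": 0, "wx": 0, "wy": 0, "wz": 0, "gripper": 1}])

```text
time: 15.65
position: [0.4187, -0.1968, 0.2159]
tcp_rot: [0.689, 0.725, 0.0, -0.0]
ft_force: [0.3, 0.2, 0.4]
finger_gap: 0.0941
grip_force: 0.0
```

step_arm(deltas=[{"x": 0.03, "y": 0.007, "z": 0, "wx": 0, "wy": 0, "wz": 0, "gripper": 1}, {"x": 0.03, "y": 0.007, "z": 0, "wx": 0, "wy": 0, "wz": 0, "gripper": 1}, {"x": 0.03, "y": 0.007, "z": 0, "wx": 0, "wy": 0, "wz": 0, "gripper": 1}, {"x": 0.03, "y": 0.007, "z": 0, "wx": 0, "wy": 0, "wz": 0, "gripper": 1}, {"x": 0.03, "y": 0.007, "z": 0, "wx": 0, "wy": 0, "wz": 0, "gripper": 1}])

```text
time: 16.07
position: [0.4459, -0.0448, 0.2161]
tcp_rot: [0.688, 0.725, 0.001, -0.0]
ft_force: [0.8, -0.6, -0.6]
finger_gap: 0.0942
grip_force: 0.0
```

step_arm(deltas=[{"x": 0.03, "y": 0.006, "z": 0, "wx": 0, "wy": 0, "wz": 0, "gripper": 1}, {"x": 0.017, "y": 0.003, "z": 0, "wx": 0, "wy": 0, "wz": 0, "gripper": 1}, {"x": 0, "y": 0, "z": 0, "wx": 0, "wy": 0, "wz": 0, "gripper": 1}, {"x": 0, "y": 0, "z": 0, "wx": 0, "wy": 0, "wz": 0, "gripper": 1}, {"x": 0, "y": 0, "z": 0, "wx": 0, "wy": 0, "wz": 0, "gripper": 1}])

```text
time: 16.48
position: [0.4523, 0.0003, 0.2157]
tcp_rot: [0.689, 0.725, -0.0, -0.0]
ft_force: [-0.5, 0.5, 0.7]
finger_gap: 0.0938
grip_force: 0.0
```

```bash
python3 - <<'E'
from h import *
import pickle
s=manip.read_state();print(s["position"],s["tcp_rot"])
PT=T_of("wrist"); im=vision.camera("wrist"); pickle.dump(PT,open("w4.pkl","wb"))
a=cv2.resize(im[60:360,180:560,::-1],(760,600),interpolation=2)
a[:200,:200]=cv2.resize(vision.camera("side")[330:440,340:450,::-1],(200,200)); 
a[:200,560:]=cv2.resize(vision.camera("scene")[205:275,125:215,::-1],(200,200)); cv2.imwrite("pics/w4.png",a)
E
```

```text
[4.52298983e-01 2.79459794e-04 2.15699779e-01] [ 6.88602101e-01  7.25139397e-01 -9.41592219e-06 -4.42661316e-05]
```

View pics/w4.png

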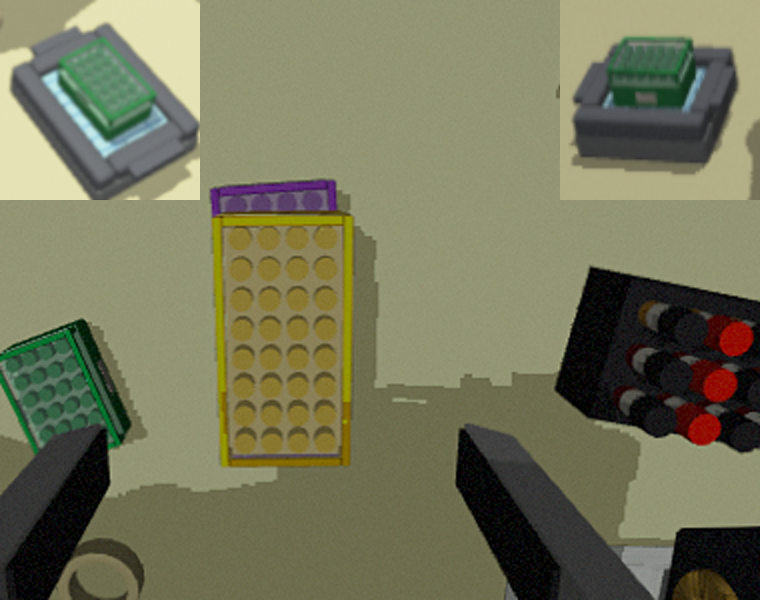

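Green lies inside the pan (insets). The yellow box sits between the fingers at crop (213-352, 215-465), so I'll grasp it.

step_arm(deltas=[{"x": 0, "y": 0, "z": 0.03, "wx": 0, "wy": 0, "wz": 0, "gripper": 1}, {"x": 0, "y": 0, "z": 0.035, "wx": 0, "wy": 0, "wz": 0, "gripper": 1}, {"x": 0, "y": 0, "z": 0.035, "wx": 0, "wy": 0, "wz": 0, "gripper": 1}, {"x": 0, "y": 0, "z": 0.027, "wx": 0, "wy": 0, "wz": 0, "gripper": 1}, {"x": 0, "y": 0, "z": 0.0155, "wx": 0, "wy": 0, "wz": 0, "gripper": 1}])

```text
time: 17.05
position: [0.451, -0.0001, 0.0703]
tcp_rot: [0.689, 0.725, -0.002, -0.0]
ft_force: [-0.7, 0.1, -0.6]
finger_gap: 0.0941
grip_force: 0.0
```

step_arm(deltas=[{"x": 0, "y": 0, "z": 0, "wx": 0, "wy": 0, "wz": 0, "gripper": 1}, {"x": 0, "y": 0, "z": 0, "wx": 0, "wy": 0, "wz": 0, "gripper": -1}, {"x": 0, "y": 0, "z": 0, "wx": 0, "wy": 0, "wz": 0, "gripper": -1}, {"x": 0, "y": 0, "z": 0, "wx": 0, "wy": 0, "wz": 0, "gripper": -1}, {"x": 0, "y": 0, "z": 0, "wx": 0, "wy": 0, "wz": 0, "gripper": -1}], squeeze=16)

```text
time: 17.47
position: [0.4532, 0.0015, 0.0741]
tcp_rot: [0.688, 0.726, 0.001, 0.0]
ft_force: [-0.3, 0.3, 0.5]
finger_gap: 0.0705
grip_force: 0.0
```

step_arm(deltas=[{"x": 0, "y": 0, "z": 0, "wx": 0, "wy": 0, "wz": 0, "gripper": -1}, {"x": 0, "y": 0, "z": 0, "wx": 0, "wy": 0, "wz": 0, "gripper": -1}, {"x": 0, "y": 0, "z": 0, "wx": 0, "wy": 0, "wz": 0, "gripper": -1}, {"x": 0, "y": 0, "z": 0, "wx": 0, "wy": 0, "wz": 0, "gripper": -1}, {"x": 0, "y": 0, "z": 0, "wx": 0, "wy": 0, "wz": 0, "gripper": -1}], squeeze=16)

```text
time: 17.88
position: [0.4528, 0.0015, 0.0735]
tcp_rot: [0.688, 0.726, 0.0, -0.0]
ft_force: [-2.8, 1.0, 12.2]
finger_gap: 0.0576
grip_force: 16.0
```

```bash
python3 - <<'E'
from h import *
import pickle
P=pickle.load(open("w4.pkl","rb")); f=lambda q:np.array(q)/2+[180,60]
w=onz("wrist",f([(213,216),(352,214),(350,465),(220,465)]),.08,P);print(w.mean(0),w.round(4).tolist())
w=onz("wrist",f([(212,188),(335,181)]),.04,P);print(w.mean(0),w.round(4).tolist())
P=pickle.load(open("w2.pkl","rb")); print(onz("wrist",[(563,232),(512,265),(563,262)],.1,P))
E
```

```text
[0.4527935  0.00067189] [[0.4212, 0.0534], [0.4776, 0.0571], [0.4851, -0.0525], [0.4273, -0.0554]]
[0.44474815 0.0662963 ] [[0.4168, 0.0633], [0.4727, 0.0693]]
[[ 0.76066033 -0.00356132]
 [ 0.69820382 -0.04774411]
 [ 0.76787672 -0.04423297]]
```

step_arm(deltas=[{"x": 0, "y": 0, "z": -0.01, "wx": 0, "wy": 0, "wz": 0, "gripper": -1}, {"x": 0, "y": 0, "z": -0.02, "wx": 0, "wy": 0, "wz": 0, "gripper": -1}, {"x": 0, "y": 0, "z": -0.03, "wx": 0, "wy": 0, "wz": 0, "gripper": -1}, {"x": 0, "y": 0, "z": -0.03, "wx": 0, "wy": 0, "wz": 0, "gripper": -1}, {"x": 0, "y": 0, "z": -0.02, "wx": 0, "wy": 0, "wz": 0, "gripper": -1}])

```text
time: 18.3
position: [0.4528, 0.0006, 0.1849]
tcp_rot: [0.689, 0.725, 0.0, 0.0]
ft_force: [0.0, 0.3, -0.9]
finger_gap: 0.0579
grip_force: 16.0
```

```bash
python3 - <<'E'
from h import *
print(onz("scene",[(113,362),(246,367)],.09), onz("side",[(500,207),(462,240)],.1),onz("scene",[(182,346),(228,344)],.04))
print(manip.read_state()["position"])
E
```

```text
[[ 0.86909844 -0.24984831]
 [ 0.85362487 -0.01539267]] [[ 0.91607827 -0.06213783]
 [ 0.73495719 -0.12010531]] [[ 0.77245891 -0.16553028]
 [ 0.75791019 -0.07807897]]
[0.45276207 0.00058651 0.18490643]
```

step_arm(deltas=[{"x": -0.012, "y": 0.01, "z": -0.01, "wx": 0, "wy": 0, "wz": 0, "gripper": -1}, {"x": -0.024, "y": 0.02, "z": 0, "wx": 0, "wy": 0, "wz": 0, "gripper": -1}, {"x": -0.024, "y": 0.02, "z": 0, "wx": 0, "wy": 0, "wz": 0, "gripper": -1}, {"x": -0.024, "y": 0.02, "z": 0, "wx": 0, "wy": 0, "wz": 0, "gripper": -1}, {"x": -0.024, "y": 0.02, "z": 0, "wx": 0, "wy": 0, "wz": 0, "gripper": -1}])

```text
time: 18.72
position: [0.5489, -0.1026, 0.1929]
tcp_rot: [0.688, 0.726, 0.0, -0.0]
ft_force: [0.6, 0.6, -0.1]
finger_gap: 0.0579
grip_force: 16.0
```

step_arm(deltas=[{"x": -0.024, "y": 0.02, "z": 0, "wx": 0, "wy": 0, "wz": 0, "gripper": -1}, {"x": -0.024, "y": 0.02, "z": 0, "wx": 0, "wy": 0, "wz": 0, "gripper": -1}, {"x": -0.024, "y": 0.02, "z": 0, "wx": 0, "wy": 0, "wz": 0, "gripper": -1}, {"x": -0.024, "y": 0.02, "z": 0, "wx": 0, "wy": 0, "wz": 0, "gripper": -1}, {"x": -0.012, "y": 0.012, "z": 0, "wx": 0, "wy": 0, "wz": 1.5, "gripper": -1}])

```text
time: 19.13
position: [0.6466, -0.2078, 0.1928]
tcp_rot: [0.698, 0.716, -0.0, 0.0]
ft_force: [-0.6, 1.5, 0.1]
finger_gap: 0.0578
grip_force: 16.0
```

step_arm(deltas=[{"x": 0, "y": 0, "z": 0.02, "wx": 0, "wy": 0, "wz": 0, "gripper": -1}, {"x": 0, "y": 0, "z": 0.03, "wx": 0, "wy": 0, "wz": 0, "gripper": -1}, {"x": 0, "y": 0, "z": 0.03, "wx": 0, "wy": 0, "wz": 0, "gripper": -1}, {"x": 0, "y": 0, "z": 0.02, "wx": 0, "wy": 0, "wz": 0, "gripper": -1}, {"x": 0, "y": 0, "z": 0, "wx": 0, "wy": 0, "wz": 0, "gripper": -1}])

```text
time: 19.55
position: [0.6434, -0.2038, 0.0889]
tcp_rot: [0.698, 0.716, -0.002, -0.002]
ft_force: [-1.3, 1.3, -1.8]
finger_gap: 0.0579
grip_force: 16.0
```

```bash
python3 - <<'E'
from h import *
s=manip.read_state();print(s["position"],s["tcp_rot"],s["joint_pos"])
a=cv2.resize(vision.camera("scene")[240:350,135:245,::-1],(400,400),interpolation=2)
b=cv2.resize(vision.camera("side")[230:350,390:510,::-1],(400,400),interpolation=2)
cv2.imwrite("pics/g4.png",np.hstack([a,b]))
E
```

```text
[ 0.64344002 -0.20379561  0.08888235] [ 0.69759535  0.71648598 -0.00163441 -0.00242762] [-0.31504249  0.70236325  0.77469195  1.74030442 -0.58671647  0.95244679
  0.72411863]
```

View pics/g4.png

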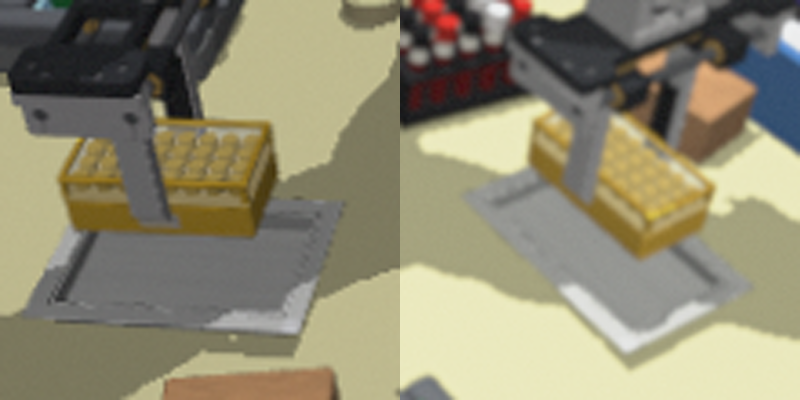

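step_arm(deltas=[{"x": 0, "y": 0, "z": 0.02, "wx": 0, "wy": 0, "wz": 0, "gripper": -1}, {"x": 0, "y": 0, "z": 0.015, "wx": 0, "wy": 0, "wz": 0, "gripper": -1}, {"x": 0, "y": 0, "z": 0.01, "wx": 0, "wy": 0, "wz": 0, "gripper": -1}, {"x": 0, "y": 0, "z": 0.005, "wx": 0, "wy": 0, "wz": 0, "gripper": -1}, {"x": 0, "y": 0, "z": 0, "wx": 0, "wy": 0, "wz": 0, "gripper": -1}])

```text
time: 20.07
position: [0.6452, -0.2048, 0.0424]
tcp_rot: [0.698, 0.716, -0.0, -0.0]
ft_force: [-1.0, -0.0, -0.5]
finger_gap: 0.0583
grip_force: 16.0
```

step_arm(deltas=[{"x": 0, "y": 0, "z": 0.001, "wx": 0, "wy": 0, "wz": 0, "gripper": -1}, {"x": 0, "y": 0, "z": 0.001, "wx": 0, "wy": 0, "wz": 0, "gripper": -1}, {"x": 0, "y": 0, "z": 0.001, "wx": 0, "wy": 0, "wz": 0, "gripper": -1}, {"x": 0, "y": 0, "z": 0, "wx": 0, "wy": 0, "wz": 0, "gripper": -1}, {"x": 0, "y": 0, "z": 0, "wx": 0, "wy": 0, "wz": 0, "gripper": -1}])

```text
time: 20.48
position: [0.6457, -0.205, 0.0403]
tcp_rot: [0.698, 0.716, 0.0, 0.0]
ft_force: [0.7, 0.7, -0.4]
finger_gap: 0.0579
grip_force: 16.0
```

step_arm(deltas=[{"x": 0, "y": 0, "z": 0.001, "wx": 0, "wy": 0, "wz": 0, "gripper": -1}, {"x": 0, "y": 0, "z": 0.001, "wx": 0, "wy": 0, "wz": 0, "gripper": -1}, {"x": 0, "y": 0, "z": 0.001, "wx": 0, "wy": 0, "wz": 0, "gripper": -1}, {"x": 0, "y": 0, "z": 0.0005, "wx": 0, "wy": 0, "wz": 0, "gripper": -1}, {"x": 0, "y": 0, "z": 0, "wx": 0, "wy": 0, "wz": 0, "gripper": -1}])

```text
time: 20.9
position: [0.6456, -0.205, 0.0374]
tcp_rot: [0.698, 0.716, 0.0, -0.0]
ft_force: [-5.7, 3.1, 15.0]
finger_gap: 0.0576
grip_force: 16.0
```

step_arm(deltas=[{"x": 0, "y": 0, "z": 0, "wx": 0, "wy": 0, "wz": 0, "gripper": 0.6}, {"x": 0, "y": 0, "z": 0, "wx": 0, "wy": 0, "wz": 0, "gripper": 0.6}, {"x": 0, "y": 0, "z": 0, "wx": 0, "wy": 0, "wz": 0, "gripper": 0.6}, {"x": 0, "y": 0, "z": 0, "wx": 0, "wy": 0, "wz": 0, "gripper": 0.6}, {"x": 0, "y": 0, "z": 0, "wx": 0, "wy": 0, "wz": 0, "gripper": 0.6}])

```text
time: 21.32
position: [0.6455, -0.2049, 0.0364]
tcp_rot: [0.698, 0.716, -0.0, -0.0]
ft_force: [-0.2, -0.2, 0.1]
finger_gap: 0.0752
grip_force: 0.0
```

step_arm(deltas=[{"x": 0, "y": 0, "z": -0.01, "wx": 0, "wy": 0, "wz": 0, "gripper": 0.6}, {"x": 0, "y": 0, "z": -0.02, "wx": 0, "wy": 0, "wz": 0, "gripper": 0.6}, {"x": 0, "y": 0, "z": -0.03, "wx": 0, "wy": 0, "wz": 0, "gripper": 1}, {"x": 0, "y": 0, "z": -0.03, "wx": 0, "wy": 0, "wz": 0, "gripper": 1}, {"x": 0, "y": 0, "z": -0.03, "wx": 0, "wy": 0, "wz": 0, "gripper": 1}])

```text
time: 21.73
position: [0.6452, -0.2052, 0.1584]
tcp_rot: [0.698, 0.716, -0.0, 0.0]
ft_force: [0.4, 0.0, 0.9]
finger_gap: 0.0915
grip_force: 0.0
```

step_arm(deltas=[{"x": 0.012, "y": -0.01, "z": -0.03, "wx": 0, "wy": 0, "wz": 0, "gripper": 1}, {"x": 0.023, "y": -0.021, "z": 0, "wx": 0, "wy": 0, "wz": 0, "gripper": 1}, {"x": 0.023, "y": -0.021, "z": 0, "wx": 0, "wy": 0, "wz": 0, "gripper": 1}, {"x": 0.023, "y": -0.021, "z": 0, "wx": 0, "wy": 0, "wz": 0, "gripper": 1}, {"x": 0.023, "y": -0.021, "z": 0, "wx": 0, "wy": 0, "wz": 0, "gripper": 1}])

```text
time: 22.15
position: [0.5477, -0.1028, 0.1869]
tcp_rot: [0.698, 0.716, 0.0, -0.0]
ft_force: [0.7, 0.5, 0.1]
finger_gap: 0.0938
grip_force: 0.0
```

step_arm(deltas=[{"x": 0.023, "y": -0.021, "z": 0, "wx": 0, "wy": 0, "wz": 0, "gripper": 1}, {"x": 0.023, "y": -0.021, "z": 0, "wx": 0, "wy": 0, "wz": 0, "gripper": 1}, {"x": 0.023, "y": -0.021, "z": 0, "wx": 0, "wy": 0, "wz": 0, "gripper": 1}, {"x": 0.023, "y": -0.02, "z": 0, "wx": 0, "wy": 0, "wz": 0, "gripper": 1}, {"x": 0.012, "y": -0.011, "z": 0, "wx": 0, "wy": 0, "wz": -4.5, "gripper": 1}])

```text
time: 22.57
position: [0.4499, -0.0002, 0.1862]
tcp_rot: [0.669, 0.743, -0.0, -0.001]
ft_force: [-0.4, 0.7, 0.0]
finger_gap: 0.0941
grip_force: 0.0
```

step_arm(deltas=[{"x": 0, "y": 0, "z": 0, "wx": 0, "wy": 0, "wz": 0, "gripper": 1}, {"x": 0, "y": 0, "z": 0, "wx": 0, "wy": 0, "wz": 0, "gripper": 1}, {"x": 0, "y": 0, "z": 0, "wx": 0, "wy": 0, "wz": 0, "gripper": 1}, {"x": 0, "y": 0, "z": 0, "wx": 0, "wy": 0, "wz": 0, "gripper": 1}, {"x": 0, "y": 0, "z": 0, "wx": 0, "wy": 0, "wz": 0, "gripper": 1}])

```text
time: 22.98
position: [0.4526, -0.0029, 0.1866]
tcp_rot: [0.67, 0.742, -0.0, 0.0]
ft_force: [0.0, -0.2, -0.3]
finger_gap: 0.094
grip_force: 0.0
```

```bash
python3 - <<'E'
from h import *
import pickle
s=manip.read_state();print(s["position"],s["tcp_rot"])
PT=T_of("wrist"); im=vision.camera("wrist"); pickle.dump(PT,open("w5.pkl","wb"))
a=cv2.resize(im[60:360,180:560,::-1],(760,600),interpolation=2)
a[:200,:200]=cv2.resize(vision.camera("side")[260:360,400:500,::-1],(200,200)); 
a[:200,560:]=cv2.resize(vision.camera("scene")[270:350,135:235,::-1],(200,200)); cv2.imwrite("pics/w5.png",a)
E
```

```text
[ 0.45260888 -0.00293881  0.18658926] [ 6.69912794e-01  7.42439667e-01 -2.61889537e-04  3.46636298e-04]
```

View pics/w5.png

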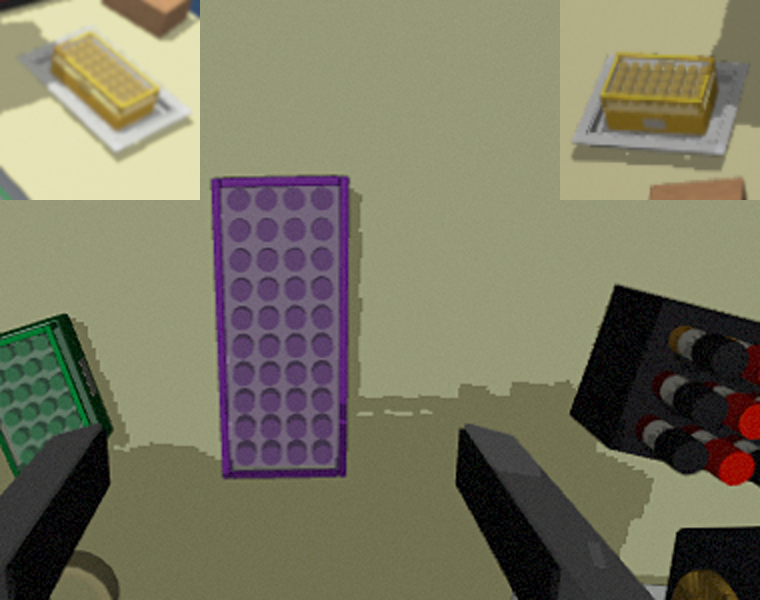

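Yellow lies inside the tray (insets). Purple is centred at crop (282,327), with the small green decoy near the left finger at (60,380).

```bash
python3 - <<'E'
from h import *
import pickle
P=pickle.load(open("w5.pkl","rb")); f=lambda q:np.array(q)/2+[180,60]
w=onz("wrist",f([(213,179),(349,177),(346,475),(222,477)]),.04,P);print(w.mean(0),w.round(4).tolist())
print(onz("wrist",f([(65,316),(111,430)]),.03,P),onz("wrist",f([(111,430)]),.0,P))
E
```

```text
[ 0.45232259 -0.00056963] [[0.4167, 0.0628], [0.4729, 0.0694], [0.4884, -0.0638], [0.4313, -0.0707]]
[[ 0.35375469 -0.00409135]
 [ 0.37680567 -0.05682165]] [[ 0.37038247 -0.06888348]]
```

step_arm(deltas=[{"x": 0.002, "y": 0, "z": 0.03, "wx": 0, "wy": 0, "wz": 0, "gripper": 1}, {"x": 0, "y": 0, "z": 0.035, "wx": 0, "wy": 0, "wz": 0, "gripper": 1}, {"x": 0, "y": 0, "z": 0.035, "wx": 0, "wy": 0, "wz": 0, "gripper": 1}, {"x": 0, "y": 0, "z": 0.03, "wx": 0, "wy": 0, "wz": 0, "gripper": 1}, {"x": 0, "y": 0, "z": 0.0235, "wx": 0, "wy": 0, "wz": 0, "gripper": 1}])

```text
time: 23.55
position: [0.451, -0.0008, 0.0304]
tcp_rot: [0.669, 0.743, -0.001, -0.0]
ft_force: [0.1, 0.1, 0.7]
finger_gap: 0.0937
grip_force: 0.0
```

step_arm(deltas=[{"x": 0, "y": 0, "z": 0, "wx": 0, "wy": 0, "wz": 0, "gripper": 1}, {"x": 0, "y": 0, "z": 0, "wx": 0, "wy": 0, "wz": 0, "gripper": -1}, {"x": 0, "y": 0, "z": 0, "wx": 0, "wy": 0, "wz": 0, "gripper": -1}, {"x": 0, "y": 0, "z": 0, "wx": 0, "wy": 0, "wz": 0, "gripper": -1}, {"x": 0, "y": 0, "z": 0, "wx": 0, "wy": 0, "wz": 0, "gripper": -1}], squeeze=18)

```text
time: 23.97
position: [0.4528, 0.0005, 0.0342]
tcp_rot: [0.669, 0.743, 0.001, 0.0]
ft_force: [0.1, -0.2, 0.4]
finger_gap: 0.0706
grip_force: 0.0
```

step_arm(deltas=[{"x": 0, "y": 0, "z": 0, "wx": 0, "wy": 0, "wz": 0, "gripper": -1}, {"x": 0, "y": 0, "z": 0, "wx": 0, "wy": 0, "wz": 0, "gripper": -1}, {"x": 0, "y": 0, "z": 0, "wx": 0, "wy": 0, "wz": 0, "gripper": -1}, {"x": 0, "y": 0, "z": 0, "wx": 0, "wy": 0, "wz": 0, "gripper": -1}, {"x": 0, "y": 0, "z": 0, "wx": 0, "wy": 0, "wz": 0, "gripper": -1}], squeeze=18)

```text
time: 24.38
position: [0.4524, 0.0005, 0.0336]
tcp_rot: [0.669, 0.743, 0.001, -0.0]
ft_force: [-3.8, 1.8, 14.6]
finger_gap: 0.0578
grip_force: 18.0
```

step_arm(deltas=[{"x": 0, "y": 0, "z": -0.01, "wx": 0, "wy": 0, "wz": 0, "gripper": -1}, {"x": 0, "y": 0, "z": -0.03, "wx": 0, "wy": 0, "wz": 0, "gripper": -1}, {"x": 0, "y": 0, "z": -0.035, "wx": 0, "wy": 0, "wz": 0, "gripper": -1}, {"x": 0, "y": 0, "z": -0.035, "wx": 0, "wy": 0, "wz": 0, "gripper": -1}, {"x": 0, "y": 0, "z": -0.035, "wx": 0, "wy": 0, "wz": 0, "gripper": -1}])

```text
time: 24.8
position: [0.4513, -0.0008, 0.1791]
tcp_rot: [0.669, 0.743, -0.001, -0.0]
ft_force: [1.1, 0.9, -0.1]
finger_gap: 0.0579
grip_force: 18.0
```

step_arm(deltas=[{"x": 0, "y": 0, "z": -0.03, "wx": 0, "wy": 0, "wz": 0, "gripper": -1}, {"x": 0, "y": 0, "z": 0, "wx": 0, "wy": 0, "wz": 3, "gripper": -1}, {"x": 0, "y": 0, "z": 0, "wx": 0, "wy": 0, "wz": 3, "gripper": -1}, {"x": 0, "y": 0, "z": 0, "wx": 0, "wy": 0, "wz": 0, "gripper": -1}, {"x": 0, "y": 0, "z": 0, "wx": 0, "wy": 0, "wz": 0, "gripper": -1}])

```text
time: 25.22
position: [0.4517, 0.0002, 0.2079]
tcp_rot: [0.706, 0.708, 0.0, -0.0]
ft_force: [0.6, -0.2, -1.4]
finger_gap: 0.0579
grip_force: 18.0
```

```bash
python3 - <<'E'
from h import *
import pickle
# refine rocker with mat corners in scene (floor far edge / rim near edge) and w1
P=pickle.load(open("w1.pkl","rb"))
for z in (.07,.078):
    print(z,onz("wrist",[(394,164),(463,164),(458,287),(390,285)],z,P).mean(0))
# outer platform rim corners seen in w1
w=onz("wrist",[(386,158),(466,158),(463,290),(384,289)],.078,P);print(w.mean(0),w.round(3).tolist())
a=cv2.imread("pics/scene0.png")[275:355,325:440]
print(manip.read_state()["position"])
E
```

```text
0.07 [0.64872832 0.2093591 ]
0.078 [0.64629911 0.21124686]
[0.64439735 0.21236412] [[0.589, 0.301], [0.691, 0.301], [0.704, 0.122], [0.594, 0.125]]
[4.51654123e-01 2.40486203e-04 2.07921578e-01]
```

step_arm(deltas=[{"x": 0.012, "y": 0.011, "z": 0, "wx": 0, "wy": 0, "wz": 0, "gripper": -1}, {"x": 0.0235, "y": 0.0215, "z": 0, "wx": 0, "wy": 0, "wz": 0, "gripper": -1}, {"x": 0.0235, "y": 0.0215, "z": 0, "wx": 0, "wy": 0, "wz": 0, "gripper": -1}, {"x": 0.0235, "y": 0.0215, "z": 0, "wx": 0, "wy": 0, "wz": 0, "gripper": -1}, {"x": 0.0235, "y": 0.0215, "z": 0, "wx": 0, "wy": 0, "wz": 0, "gripper": -1}])

```text
time: 25.63
position: [0.5495, 0.1069, 0.2068]
tcp_rot: [0.706, 0.708, -0.001, -0.0]
ft_force: [-0.2, -0.2, -1.2]
finger_gap: 0.0575
grip_force: 18.0
```

step_arm(deltas=[{"x": 0.0235, "y": 0.0215, "z": 0, "wx": 0, "wy": 0, "wz": 0, "gripper": -1}, {"x": 0.0235, "y": 0.0215, "z": 0, "wx": 0, "wy": 0, "wz": 0, "gripper": -1}, {"x": 0.0235, "y": 0.0215, "z": 0, "wx": 0, "wy": 0, "wz": 0, "gripper": -1}, {"x": 0.0235, "y": 0.0215, "z": 0, "wx": 0, "wy": 0, "wz": 0, "gripper": -1}, {"x": 0.012, "y": 0.01, "z": 0, "wx": 0, "wy": 0, "wz": 0, "gripper": -1}])

```text
time: 26.05
position: [0.6463, 0.2149, 0.2061]
tcp_rot: [0.706, 0.709, -0.001, -0.0]
ft_force: [0.2, 0.3, -1.1]
finger_gap: 0.0578
grip_force: 18.0
```

step_arm(deltas=[{"x": 0, "y": 0, "z": 0.02, "wx": 0, "wy": 0, "wz": 0, "gripper": -1}, {"x": 0, "y": 0, "z": 0.03, "wx": 0, "wy": 0, "wz": 0, "gripper": -1}, {"x": 0, "y": 0, "z": 0.02, "wx": 0, "wy": 0, "wz": 0, "gripper": -1}, {"x": 0, "y": 0, "z": 0, "wx": 0, "wy": 0, "wz": 0, "gripper": -1}, {"x": 0, "y": 0, "z": 0, "wx": 0, "wy": 0, "wz": 0, "gripper": -1}])

```text
time: 26.47
position: [0.6444, 0.2113, 0.1369]
tcp_rot: [0.707, 0.707, -0.001, -0.0]
ft_force: [0.1, 0.4, 0.4]
finger_gap: 0.058
grip_force: 18.0
```

```bash
python3 - <<'E'
from h import *
s=manip.read_state();print(s["position"],s["tcp_rot"])
c=s["position"]; ims=[]
ax=R.from_quat(s["tcp_rot"]).as_matrix(); X=ax[:,1];Y=ax[:,0]
ctr=np.array([c[0],c[1],.078])
q=[ctr+a*.042*X+b*.081*Y for a,b in ((1,1),(1,-1),(-1,-1),(-1,1))]
for n,(r0,r1,c0,c1) in (("scene",(250,350,325,440)),("side",(160,250,305,400))):
    im=vision.camera(n)[:,:,::-1][r0:r1,c0:c1]; im=cv2.resize(im,(400,400),interpolation=2)
    p=(proj(n,q)-[c0,r0])*[400/(c1-c0),400/(r1-r0)]
    cv2.polylines(im,[p.round().astype(int)],True,(0,0,255),1); ims.append(im)
cv2.imwrite("pics/g5.png",np.hstack(ims))
E
```

```text
[0.6444274  0.21129411 0.13692389] [ 7.06888143e-01  7.07323839e-01 -1.44898213e-03 -1.98638150e-04]
```

View pics/g5.png

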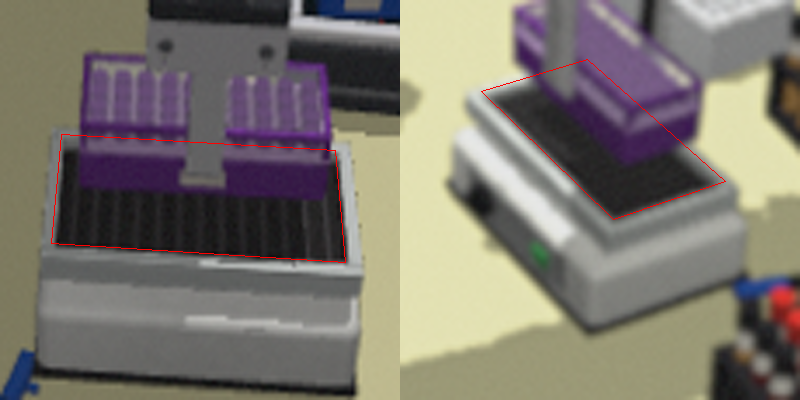

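The projected bay outline matches the real mat in both views, so I'm lowering purple.

step_arm(deltas=[{"x": 0, "y": 0, "z": 0.012, "wx": 0, "wy": 0, "wz": 0, "gripper": -1}, {"x": 0, "y": 0, "z": 0.01, "wx": 0, "wy": 0, "wz": 0, "gripper": -1}, {"x": 0, "y": 0, "z": 0.006, "wx": 0, "wy": 0, "wz": 0, "gripper": -1}, {"x": 0, "y": 0, "z": 0.003, "wx": 0, "wy": 0, "wz": 0, "gripper": -1}, {"x": 0, "y": 0, "z": 0, "wx": 0, "wy": 0, "wz": 0, "gripper": -1}])

```text
time: 26.98
position: [0.6444, 0.212, 0.106]
tcp_rot: [0.707, 0.707, -0.001, -0.0]
ft_force: [0.3, 0.2, -1.7]
finger_gap: 0.0579
grip_force: 18.0
```

step_arm(deltas=[{"x": 0, "y": 0, "z": 0.001, "wx": 0, "wy": 0, "wz": 0, "gripper": -1}, {"x": 0, "y": 0, "z": 0.001, "wx": 0, "wy": 0, "wz": 0, "gripper": -1}, {"x": 0, "y": 0, "z": 0.001, "wx": 0, "wy": 0, "wz": 0, "gripper": -1}, {"x": 0, "y": 0, "z": 0, "wx": 0, "wy": 0, "wz": 0, "gripper": -1}, {"x": 0, "y": 0, "z": 0, "wx": 0, "wy": 0, "wz": 0, "gripper": -1}])

```text
time: 27.4
position: [0.6449, 0.2121, 0.1041]
tcp_rot: [0.707, 0.707, 0.0, 0.0]
ft_force: [0.7, 0.0, -1.5]
finger_gap: 0.0578
grip_force: 18.0
```

step_arm(deltas=[{"x": 0, "y": 0, "z": 0.001, "wx": 0, "wy": 0, "wz": 0, "gripper": -1}, {"x": 0, "y": 0, "z": 0.0005, "wx": 0, "wy": 0, "wz": 0, "gripper": -1}, {"x": 0, "y": 0, "z": 0, "wx": 0, "wy": 0, "wz": 0, "gripper": -1}, {"x": 0, "y": 0, "z": 0, "wx": 0, "wy": 0, "wz": 0, "gripper": -1}, {"x": 0, "y": 0, "z": 0, "wx": 0, "wy": 0, "wz": 0, "gripper": -1}])

```text
time: 27.82
position: [0.645, 0.2121, 0.1037]
tcp_rot: [0.707, 0.707, 0.0, -0.0]
ft_force: [-6.0, -0.7, 15.6]
finger_gap: 0.0581
grip_force: 18.0
```

step_arm(deltas=[{"x": 0, "y": 0, "z": 0, "wx": 0, "wy": 0, "wz": 0, "gripper": 0.6}, {"x": 0, "y": 0, "z": 0, "wx": 0, "wy": 0, "wz": 0, "gripper": 0.6}, {"x": 0, "y": 0, "z": 0, "wx": 0, "wy": 0, "wz": 0, "gripper": 0.6}, {"x": 0, "y": 0, "z": 0, "wx": 0, "wy": 0, "wz": 0, "gripper": 0.6}, {"x": 0, "y": 0, "z": 0, "wx": 0, "wy": 0, "wz": 0, "gripper": 0.6}])

```text
time: 28.23
position: [0.6449, 0.212, 0.1024]
tcp_rot: [0.707, 0.707, -0.0, 0.0]
ft_force: [0.8, -0.5, 0.9]
finger_gap: 0.0751
grip_force: 0.0
```

step_arm(deltas=[{"x": 0, "y": 0, "z": -0.01, "wx": 0, "wy": 0, "wz": 0, "gripper": 0.6}, {"x": 0, "y": 0, "z": -0.03, "wx": 0, "wy": 0, "wz": 0, "gripper": 0.6}, {"x": 0, "y": 0, "z": -0.04, "wx": 0, "wy": 0, "wz": 0, "gripper": 1}, {"x": 0, "y": 0, "z": -0.04, "wx": 0, "wy": 0, "wz": 0, "gripper": 1}, {"x": 0, "y": 0, "z": -0.04, "wx": 0, "wy": 0, "wz": 0, "gripper": 1}])

```text
time: 28.65
position: [0.6446, 0.2115, 0.265]
tcp_rot: [0.707, 0.707, -0.0, 0.0]
ft_force: [0.8, 0.0, -0.4]
finger_gap: 0.0915
grip_force: 0.0
```

step_arm(deltas=[{"x": -0.03, "y": -0.02, "z": -0.02, "wx": 0, "wy": 0, "wz": 0, "gripper": 1}, {"x": -0.03, "y": -0.02, "z": -0.02, "wx": 0, "wy": 0, "wz": 0, "gripper": 1}, {"x": -0.03, "y": -0.02, "z": -0.02, "wx": 0, "wy": 0, "wz": 0, "gripper": 1}, {"x": 0, "y": 0, "z": 0, "wx": 0, "wy": 0, "wz": 0, "gripper": 1}, {"x": 0, "y": 0, "z": 0, "wx": 0, "wy": 0, "wz": 0, "gripper": 1}])

```text
time: 29.07
position: [0.5847, 0.1203, 0.3247]
tcp_rot: [0.708, 0.706, 0.002, -0.0]
ft_force: [0.3, 1.8, -0.4]
finger_gap: 0.0939
grip_force: 0.0
```

```bash
python3 - <<'E'
from h import *
s=manip.read_state();print(s["position"],s["time"])
b=vision.camera("scene")[190:350,120:480,::-1]; cv2.imwrite("pics/f1.png",cv2.resize(b,(792,352),interpolation=2))
E
```

```text
[0.58474644 0.1202681  0.32465476] 29.0667
```

View pics/f1.png

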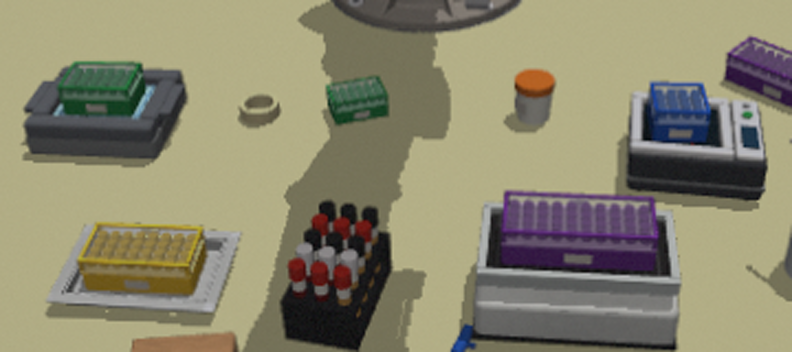

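All four boxes sit flat inside their bays: green (103,90), blue (680,112), yellow (142,258) and purple (578,230). The rack and the cup stand where they were.

```bash
python3 -c "
from workcell import manip
print(manip.hand_in())"
```

```text
the job is handed in; nothing more can be done
None
```

I placed all four boxes flat inside their bays (blue on the reader, green in the cold pan, yellow in the steel tray, purple on the rocker), left the rack and cup where they were, and handed the job in at about 29 s; no verdict was returned.

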